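Trip-test the bench supply and prove it live again

ROBOT

A 6-joint arm with a two-finger parallel gripper is mounted at the origin on the work surface. World frame = base frame: x ahead of the robot, y to its left, z up, the work surface at z = 0. Lengths are in m, angles in rad, forces in N, time in s.
With the tool pointing down it reaches from about 0.325 to 0.775 m from the base axis. Payload 5.5 kg.
Tool frame: the origin (TCP) lies midway between the tips of the shut fingers; the grasp point (between the pads) lies grasp_offset behind it (grasp_offset is the distance from the TCP to the grasp point, in m); z points along the fingers, y is the line along which they close (so a half turn about z gives the same grasp; the last joint's range is limited). The gripper opens to 88 mm and grips with 3 to 60 N. Pads are 20 mm wide; open, the fingers measure 115 mm over their backs; the gripper's body (75 mm by 178 mm) begins 61 mm behind the grasp point.
Start: joints at [1.29, 0.091, 1.231, -0, 1.82, -0.057], TCP at [0.133, 0.585, 0.199] pointing down, gripper open.
Joint ranges: [-2.87, 2.87], [-0.86, 2.18], [0.17, 2.46], [-1.51, 4.65], [0.06, 2.69], [-2.65, 2.65]. Speed limits (rad/s): [2.57, 2.57, 3.01, 3.14, 3.14, 3.14].

INTERFACE

Orientations are given as [roll, pitch, yaw] about the fixed x, y, z axes, in that order (R = Rz(yaw) Ry(pitch) Rx(roll)).
In Python, from station import * gives the robot as it stands.
- The arm moves only by the tool arm_command, never from a script. Its argument "steps" is a list of rows, each an object with "offset": the shift along the world's x, y, z in m, a list of three; "twist": the turn, a rotation vector about the world's x, y, z in rad, a list of three; "gripper": the closure in counts, from 0 (fully open) to 255 (shut). In form: [{"offset": [dx, dy, dz], "twist": [ax, ay, az], "gripper": gripper}, ...]. A call has 1 to 20 rows; each row shifts and turns the commanded pose from where the row before left it; what a row does not reach is not made up. A row lasts 1/12 s, in which the tool goes at most 41.7 mm and 7.16 degrees, less where a joint would pass 70% of its speed; a pose out of reach is approached as far as the arm can. A call is refused whole if a number of a shift passes 0.0417 or a number of a turn 0.125, either way. A call with a gripper value outside its range is refused whole. The fingers move at their own pace and stop on an object; "squeeze" is the grip in N (left out, the last holds). Time passes only in rows, so rows that do not move let the fingers close. It gives the time, the measured TCP pose, the force, the opening and the grip force at its end, in the units of the state.
- get_obs(): the state, without advancing time (a new reading comes with each control period).
- grab_frame(name): name is "side" or "top" or "wrist"; returns the picture (384x512x3 uint8, red, green, blue); there is no depth.
- get_calibration(name): a dict with "mtx" (3x3 intrinsics, pixels), "R" (3x3) and "t" (3): a world point X has camera coordinates R X + t. Camera axes: x right, y down, z forward; pixel columns grow to the right and rows downward; lengths in m; the calibration is good to about 2 mm. A picture is of the moment at which its call begins: read the wrist's pose just before it. get_calibration takes no time and is no camera call; for the wrist camera it gives the pose at the moment of the call.
- finish_job(): hands the job in; it is judged then, once.
Trained networks look in the newest picture that a camera, given by its name, has taken for a name from the list of things; names that differ only in an ending like _2 or _b are one class to them, and where a whole thing is asked for, a point or a joint stands for the part that bears it (a point fixed in the world has none). Each returns a list of dicts, best first, with "score" (0 to 1); they miss things now and then, are a little off and sometimes report something else, mostly with a low value. They report only what shows in the picture. A call takes as long as a camera call. They do not tell look-alikes from the thing itself.
- find_in(camera, thing): "at" ([x, y, z] in m, in world coordinates, good to about 4 mm: the middle of the surface that is visible of it).
The state is a dict: "clock": time; "joints": joint angles; "qvel": joint speeds; "joint_torque": joint torques, N m; "ee_pos": TCP position; "tool_rot": TCP orientation; "force": force on the tool from outside, world axes, zero at the start; "torque": the same for the moment, N m; "finger_gap": finger opening in m; "grasp_force": force on a finger pad.
Only numpy, scipy, OpenCV 4.12 (cv2) and the standard library are available. Lean on these libraries where they do the work, as an engineer would, in place of code of your own. Each camera call takes 0.05 s, during which the arm holds its last target. There are 200 camera calls.

TASK

Trip-test the bench supply console: press the test button so that the breaker lever drops, then lift the lever back up until it stays up by itself. Then take the tester out of its holder and finish while holding its tip on the middle of the sprung brass pad inside the raised ring, the tester square to the sloping panel, with a light push that keeps the pad about half-way in (never a hard one), lever still up. Do not let go at the end, and leave the other things on the bench where they are.

Things in the scene. Friction and masses are not known exactly. Their poses are not given: they have to be found in the camera images.
- panel: Grey sloping upper face of the fixed console, 300 mm wide (y), 190 mm along the slope (x). Origin at the face's centre, 85 mm above the bench; z is the outward normal, leaning 20 degrees (0.35 rad) from vertical toward the console's front (the robot's side); x points up the slope, y is level, to the left seen from the robot.
- console: Grey bench supply console that carries the panel, fixed on the bench; origin under its middle, on the bench. On the panel: test button at panel x -5, y -115 mm; lever hinge at x 0, y -55 mm; three brass terminals at x 20 mm, y 0, 50 and 100 mm: the sprung pad in its ring and two plain hexagon bolts (16 mm high, not used), in any order.
- button (a joint): Test button travel in m, along the panel's inward normal: 0 out, 0.008 fully in. Spring return, 1.5 N to start and 5 N at full travel. The lever's catch lets go at about 3 to 4 mm; press to the end.
- button_top (a point): Centre of the top face of the round grey test button, 26 mm in diameter, which stands 24 mm above the panel (12 mm above its black housing of 42 mm diameter) when out. Moves with the button.
- lever (a joint): Breaker lever angle in rad: 0 to 0.05 up and caught (leaning 0.5 rad up the slope from the panel's normal), 1.2 dropped (leaning 0.7 rad down the slope, toward the robot). A spring pulls it down unless caught (about 1 N at the tip); lifted back it clicks past the catch with about 3 to 5 N at the tip (pass 0 to be sure) and stays up; upper stop at -0.1.
- lever_tip (a point): Middle of the free end of the black lever, a paddle 20 mm wide (along panel y), 8 to 12 mm thick, whose end is 52 mm from the hinge; the hinge runs along panel y, 6 mm above the panel face. Two black cheeks 14 mm high stand on both sides of its foot. Moves with the lever.
- pad_top (a point): Centre of the top face of the sprung brass pad, 18 mm in diameter, in the middle of a raised black ring of 21 mm inner and 29 mm outer diameter that stands 14 mm above the panel. At rest the pad's top is 12 mm above the panel. Moves with the pad.
- pad (a joint): How far the pad is pushed in, in m, along the panel's inward normal: 0 out, 0.010 bottomed. Spring 500 N/m without preload: 2.5 N holds it half-way.
- tester: Black electrician's tester, loose, 55 to 100 g: round handle 22 mm in diameter from 45 to 130 mm above its tip, steel shank 6 mm in diameter below it. Origin at the rounded tip, z from tip to handle top. At first it stands upright in the holder, tip down, the handle's lower shoulder (45 mm above the tip) resting on the holder's top.
- tester_tip (a point): The tester's tip, the end of its steel shank (same point as its origin).
- holder: Fixed dark steel block 70 x 70 x 50 mm high with a vertical through hole of 11 mm diameter at its middle for the tester's shank. Origin at the centre of its underside, on the bench.
- socket_long: Steel wrench socket, 28 mm in diameter, 75 mm high, standing loose; bystander. Origin at the centre of its underside.
- socket_short: Steel wrench socket, 38 mm in diameter, 45 mm high, standing loose; bystander. Origin at the centre of its underside.
- tray: Empty steel parts tray, 90 x 200 x 28 mm high, loose; bystander. Origin at the centre of its underside.
There are look-alikes about, which are no part of the job. Several things have the shape of the holder; the one meant has the colours described above.

How it is judged:
By the outcome, as a careful person would: the job done as asked, in the order asked, and still so for the second after the job is handed in, while the arm keeps its last pose, push and grip.
It also fails if it takes over 64 s, if anything falls off the work surface, if the arm or the gripper's body presses on something with over 40 N, if the wrist force passes 120 N, or if a joint passes its speed limit or range.

## Working session

There is one attempt and no reset: what is moved stays moved. The work goes in short steps, Python scripts to look and compute and a tool call to move; the robot and the scene stay as the last step left them, time stands still between calls to the robot, and variables do not carry over. Pictures are saved under pics/ and viewed, at most 10 in all, crops included, and the job is handed in when it is done.

Besides the shell and the picture viewer there is one more tool, called after "Call:" as name(argument=value, ...), one argument or row to a line, values as JSON. arm_command: Moves the arm, as the interface text tells. Its arguments: {"type":"object","properties":{"steps":{"type":"array","items":{"type":"object","properties":{"offset":{"type":"array","items":{"type":"number"}},"twist":{"type":"array","items":{"type":"number"}},"gripper":{"type":"number"}}}},"squeeze":{"type":"number"}},"required":["steps"]}

```bash
mkdir -p pics; ls
python3 - <<'E'
from station import *
import cv2,numpy as np
o=get_obs(); print(o)
ims=[]
for c in ["side","top","wrist"]:
    im=grab_frame(c); cv2.imwrite(f"pics/{c}0.png",im[:,:,::-1]); ims.append(im)
    for t in ["panel","button","lever","pad","tester","holder","socket_long","socket_short","tray"]:
        try: print(c,t,[(np.round(d["at"],3).tolist(),round(d["score"],2)) for d in find_in(c,t)][:4])
        except Exception as e: print(c,t,e)
E
```

```text
pics
{'clock': 0.0, 'joints': array([ 1.29029058e+00,  9.18813974e-02,  1.23186149e+00,  8.83462708e-06,
        1.81978142e+00, -5.66775873e-02]), 'qvel': array([-0.00128114,  0.00045428, -0.00093538, -0.00010853,  0.00053634,
       -0.00227893]), 'joint_torque': array([ 1.15294170e-03, -4.46448219e+01, -4.06447792e+01,  6.99686282e-02,
        2.93415540e-02, -1.01815390e-04]), 'ee_pos': array([0.13307228, 0.5847184 , 0.1976072 ]), 'tool_rot': array([-3.13966459e+00, -1.17975147e-04,  2.91776655e+00]), 'force': array([-0.40404204,  0.21438391,  1.57963665]), 'torque': array([ 0.01716835, -0.01135213,  0.02185223]), 'grasp_force': 0.0, 'finger_gap': 0.08785859104875207}
side panel [([0.509, 0.248, 0.094], 0.63)]
side button []
side lever [([0.508, 0.177, 0.136], 0.47)]
side pad [([0.481, 0.325, 0.103], 0.47)]
side tester [([0.49, -0.26, 0.098], 0.69)]
side holder [([0.369, -0.223, 0.049], 0.86), ([0.495, -0.243, 0.044], 0.71), ([0.464, -0.123, 0.051], 0.6), ([0.483, 0.326, 0.102], 0.49)]
side socket_long [([0.37, 0.027, 0.047], 0.79)]
side socket_short [([0.492, -0.244, 0.044], 0.61), ([0.506, 0.021, 0.03], 0.53), ([0.514, 0.113, 0.107], 0.35)]
side tray [([0.798, -0.04, 0.006], 0.95), ([0.492, -0.243, 0.043], 0.71)]
top panel []
top button [([0.513, 0.113, 0.104], 0.56)]
top lever [([0.513, 0.112, 0.101], 0.26)]
top pad []
top tester [([0.489, -0.264, 0.124], 0.47)]
top holder [([0.487, -0.259, 0.051], 0.75), ([0.462, -0.144, 0.052], 0.75), ([0.364, -0.24, 0.052], 0.66)]
top socket_long []
top socket_short [([0.502, 0.008, 0.048], 0.62)]
top tray [([0.797, -0.046, 0.0], 0.94)]
wrist panel []
wrist button []
wrist lever []
wrist pad []
wrist tester []
wrist holder []
wrist socket_long []
wrist socket_short []
wrist tray []
```

Run:
```python
from station import *
import cv2,numpy as np
a=cv2.imread("pics/side0.png");b=cv2.imread("pics/top0.png")
cv2.imwrite("pics/s.png",cv2.resize(a,(800,600),interpolation=cv2.INTER_CUBIC));cv2.imwrite("pics/t.png",cv2.resize(b,(800,600),interpolation=cv2.INTER_CUBIC))
for c in ["side","top"]:
    k=get_calibration(c); print(c,k["mtx"].tolist(),(-k["R"].T@k["t"]).round(3),k["R"].round(3).tolist())
```

```text
side [[457.56613028750667, 0.0, 253.2863226056184], [0.0, 457.56613028750667, 195.02956505687072], [0.0, 0.0, 1.0]] [0.481 0.663 0.869] [[-0.983, -0.184, 0.011], [-0.142, 0.72, -0.679], [0.117, -0.669, -0.734]]
top [[356.9974327009493, 0.0, 258.7484051980467], [0.0, 356.9974327009493, 190.20396119663076], [0.0, 0.0, 1.0]] [ 0.392 -0.002  1.131] [[0.002, -0.999, 0.032], [-0.982, -0.009, -0.19], [0.19, -0.031, -0.981]]
```

View pics/s.png

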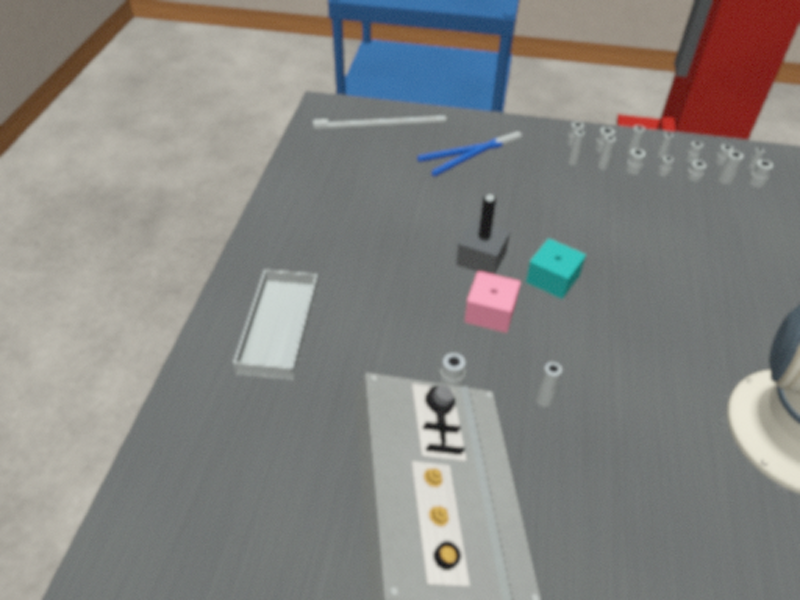

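View pics/t.png

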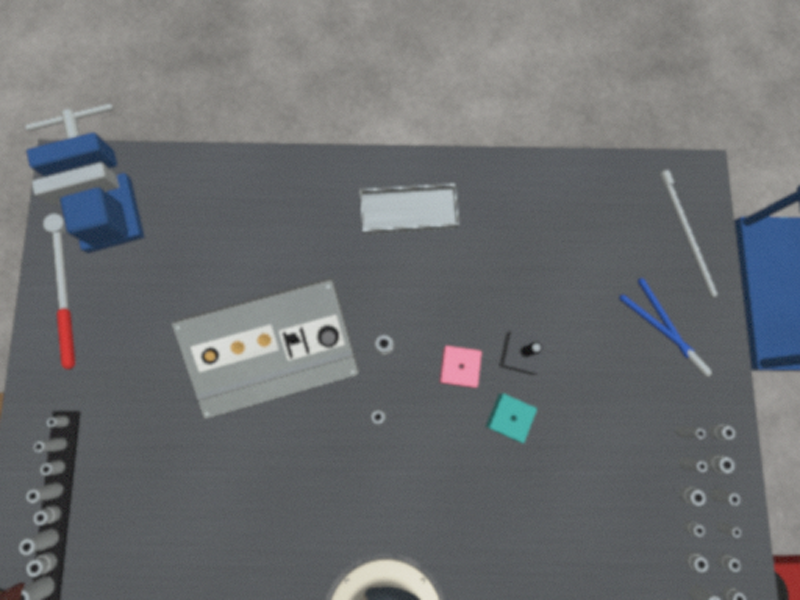

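The side and top views show the console at left. The ring and pad are at the left end: side (447,555), top (210,356). The button is at side (441,396), top (328,336). The tester stands in the dark holder at side (488,215), top (530,350). Next I fit the poses.

```bash
cat > h.py <<'E'
from station import *
import cv2,numpy as np
from scipy.spatial.transform import Rotation as Rn
from scipy.optimize import least_squares
def proj(k,X):
    c=k["R"]@np.asarray(X)+k["t"]; p=k["mtx"]@c; return p[:2]/p[2]
def ray(k,uv,z):
    d=k["R"].T@np.linalg.inv(k["mtx"])@np.array([uv[0],uv[1],1.]); o=-k["R"].T@k["t"]
    return o+d*(z-o[2])/d[2]
def P(p,l):
    R=Rn.from_euler('xyz',[0,-0.34907,p[2]]).as_matrix()
    return np.array([p[0],p[1],0.085])+R@np.array(l)
E
python3 - <<'E'
from h import *
s=1/1.5625
L={"pad":(.02,.1,.012),"b1":(.02,.05,.016),"b2":(.02,0,.016),"btn":(-.005,-.115,.024),"c1":(.095,.15,0),"c2":(.095,-.15,0)}
O={"top":{"pad":(210,356),"b1":(238,347),"b2":(264,340),"btn":(328,336),"c1":(174,323),"c2":(333,282)},
"side":{"pad":(447,555),"b1":(439,516),"b2":(433,477),"btn":(442,395),"c2":(366,374)}}
K={c:get_calibration(c) for c in O}
f=lambda p:np.concatenate([proj(K[c],P(p,L[n]))-np.array(v)*s for c in O for n,v in O[c].items()])
r=least_squares(f,[.52,.23,.2],loss="soft_l1"); print(r.x); print(f(r.x).reshape(-1,2).round(1).tolist())
for n in L: print(n,P(r.x,L[n]).round(4))
# tester: top centre z=.135
def g(q): return np.concatenate([proj(K["top"],(*q,.135))-np.array((535,348))*s,proj(K["side"],(*q,.135))-np.array((489,198))*s])
q=least_squares(g,[.49,-.25]);print("tester",q.x,q.fun.round(1))
E
```

```text
[0.4938724  0.2235524  0.28039367]
[[-1.9, -0.6], [-2.7, 0.7], [-2.0, 0.4], [-1.5, 1.0], [-3.5, -0.6], [-2.2, -2.0], [-0.9, -0.6], [1.2, -3.5], [1.3, -3.4], [0.8, -1.7], [-1.7, -1.9]]
pad [0.4803 0.3237 0.1031]
b1 [0.4928 0.2753 0.1069]
b2 [0.5067 0.2272 0.1069]
btn [0.5133 0.1095 0.1058]
c1 [0.5381 0.3924 0.1175]
c2 [0.6212 0.1041 0.1175]
tester [ 0.49311039 -0.26878041] [-0.3  0.1  0.  -0.5]
```

Call:
arm_command(
  steps=[
    {"offset":[0.018,-0.024,0.006],"twist":[0,0,-0.089],"gripper":255},
    {"offset":[0.018,-0.024,0.006],"twist":[0,0,-0.089],"gripper":255},
    {"offset":[0.018,-0.024,0.006],"twist":[0,0,-0.089],"gripper":255},
    {"offset":[0.018,-0.024,0.006],"twist":[0,0,-0.089],"gripper":255},
    {"offset":[0.018,-0.024,0.006],"twist":[0,0,-0.089],"gripper":255},
    {"offset":[0.018,-0.024,0.006],"twist":[0,0,-0.089],"gripper":255},
    {"offset":[0.018,-0.024,0.006],"twist":[0,0,-0.089],"gripper":255},
    {"offset":[0.018,-0.024,0.006],"twist":[0,0,-0.089],"gripper":255},
    {"offset":[0.018,-0.024,0.006],"twist":[0,0,-0.089],"gripper":255},
    {"offset":[0.018,-0.024,0.006],"twist":[0,0,-0.089],"gripper":255},
    {"offset":[0.018,-0.024,0.006],"twist":[0,0,-0.089],"gripper":255},
    {"offset":[0.018,-0.024,0.006],"twist":[0,0,-0.089],"gripper":255},
    {"offset":[0.018,-0.024,0.006],"twist":[0.024,-0.084,0],"gripper":255},
    {"offset":[0.018,-0.024,0.006],"twist":[0.024,-0.084,0],"gripper":255},
    {"offset":[0.018,-0.024,0.006],"twist":[0.024,-0.084,0],"gripper":255},
    {"offset":[0.018,-0.024,0.006],"twist":[0.024,-0.084,0],"gripper":255},
    {"gripper":255},
    {"gripper":255},
  ],
)

```text
validation failed for argument at $.st...
```

Run:
```python
from h import *
import station
print([x for x in dir(station) if not x.startswith('__')])
o=get_obs(); R=Rn.from_euler('xyz',o["tool_rot"]).as_matrix()
k=get_calibration("wrist"); im=grab_frame("wrist")
np.savez("pics/w1.npz",R=k["R"],t=k["t"],mtx=k["mtx"])
c=-k["R"].T@k["t"]
print(o["clock"],o["ee_pos"],o["tool_rot"],o["force"],o["finger_gap"],"cam in tool",R.T@(c-o["ee_pos"]),(k["R"]@R).round(2).tolist(),k["mtx"][0])
cv2.imwrite("pics/w1.png",cv2.resize(im[:,:,::-1],(800,600),interpolation=cv2.INTER_CUBIC))
print(globals().get("grasp_offset"))
```

```text
['MotionError', 'find_in', 'finish_job', 'get_calibration', 'get_obs', 'grab_frame', 'grasp_offset']
1.5 [0.13317409 0.58504952 0.19871857] [-3.14158146e+00 -3.32906700e-05  2.91774663e+00] [-0.02033076 -0.33875624 -0.52862598] 0.08794960866389506 cam in tool [ 0.07037747  0.00151008 -0.18668184] [[-0.0, 1.0, 0.0], [-0.97, -0.0, -0.26], [-0.26, -0.0, 0.97]] [297.91857162   0.         257.39950675]
0.0187
```

View pics/w1.png

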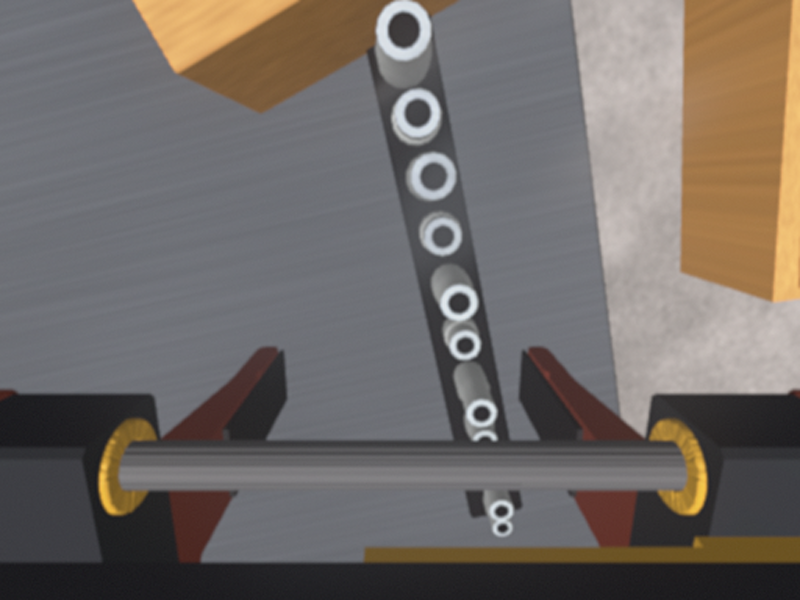

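The first call was refused because a row lacked keys, so nothing moved. The view shows fingers around (160–640, 350–560), and up in the image is tool +x. I am resending the move.

Call:
arm_command(
  steps=[
    {"offset":[0.018,-0.024,0.006],"twist":[0,0,-0.089],"gripper":255},
    {"offset":[0.018,-0.024,0.006],"twist":[0,0,-0.089],"gripper":255},
    {"offset":[0.018,-0.024,0.006],"twist":[0,0,-0.089],"gripper":255},
    {"offset":[0.018,-0.024,0.006],"twist":[0,0,-0.089],"gripper":255},
    {"offset":[0.018,-0.024,0.006],"twist":[0,0,-0.089],"gripper":255},
    {"offset":[0.018,-0.024,0.006],"twist":[0,0,-0.089],"gripper":255},
    {"offset":[0.018,-0.024,0.006],"twist":[0,0,-0.089],"gripper":255},
    {"offset":[0.018,-0.024,0.006],"twist":[0,0,-0.089],"gripper":255},
    {"offset":[0.018,-0.024,0.006],"twist":[0,0,-0.089],"gripper":255},
    {"offset":[0.018,-0.024,0.006],"twist":[0,0,-0.089],"gripper":255},
    {"offset":[0.018,-0.024,0.006],"twist":[0,0,-0.089],"gripper":255},
    {"offset":[0.018,-0.024,0.006],"twist":[0,0,-0.089],"gripper":255},
    {"offset":[0.018,-0.024,0.006],"twist":[0.024,-0.084,0],"gripper":255},
    {"offset":[0.018,-0.024,0.006],"twist":[0.024,-0.084,0],"gripper":255},
    {"offset":[0.018,-0.024,0.006],"twist":[0.024,-0.084,0],"gripper":255},
    {"offset":[0.018,-0.024,0.006],"twist":[0.024,-0.084,0],"gripper":255},
    {"offset":[0,0,0],"twist":[0,0,0],"gripper":255},
    {"offset":[0,0,0],"twist":[0,0,0],"gripper":255},
  ],
)

```text
clock: 3.05
ee_pos: [0.4208, 0.2, 0.2957]
tool_rot: [2.791, -0.001, 1.847]
force: [-0.4, 0.2, 0.2]
finger_gap: 0.0006
grasp_force: 0.0
```

Run:
```python
from h import *
o=get_obs()
k=get_calibration("wrist"); im=grab_frame("wrist")
np.savez("pics/w1.npz",R=k["R"],t=k["t"],mtx=k["mtx"])
print(o["clock"],o["ee_pos"],o["tool_rot"],o["force"],o["finger_gap"],o["joints"])
cv2.imwrite("pics/w1b.png",cv2.resize(im[:,:,::-1],(800,600),interpolation=cv2.INTER_CUBIC))
```

```text
3.05 [0.42081189 0.19998568 0.29565926] [ 2.79054717e+00 -5.77264959e-04  1.84697210e+00] [-0.36077265  0.24977312  0.18409993] 0.0005933193861715667 [ 0.40585117 -0.56927035  1.6542337  -0.04436227  1.70809814  0.1159673 ]
```

View pics/w1b.png

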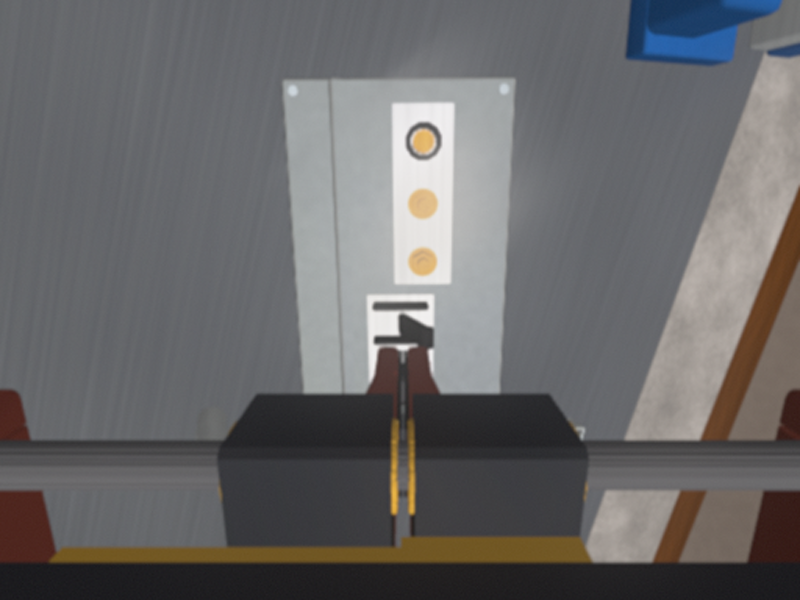

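The wrist view shows the ring and pad at (424,141), the bolts at (423,204) and (422,262), the up lever at about (415,328), and the panel corners at (515,79) and (284,80).

```bash
cat > fit.py <<'E'
from h import *
s=1/1.5625
L={"pad":(.02,.1,.012),"ring":(.02,.1,.014),"b1":(.02,.05,.016),"b2":(.02,0,.016),"btn":(-.005,-.115,.024),"c1":(.095,.15,0),"c2":(.095,-.15,0),"c3":(-.095,.15,0)}
O={"wrist":{"pad":(424,141),"b1":(423,204),"b2":(422,262),"c1":(515,79),"c3":(284,80)},
"top":{"pad":(210,356),"b1":(238,347),"b2":(264,340),"btn":(328,336),"c1":(174,323),"c2":(333,282)},
"side":{"pad":(447,555),"b1":(439,516),"b2":(433,477),"btn":(442,395),"c2":(366,374)}}
K={c:get_calibration(c) for c in O}; K["wrist"]=dict(np.load("pics/w1.npz"))
def run(cams):
    f=lambda p:np.concatenate([proj(K[c],P(p,L[n]))-((np.array(v)+.5)*s-.5) for c in cams for n,v in O[c].items()])
    r=least_squares(f,[.49,.22,.28]); return r.x,f(r.x).reshape(-1,2).round(1).tolist()
if __name__=="__main__":
    for cams in (["wrist"],["top"],["side"],["wrist","top","side"]):
        x,res=run(cams); print(cams,x.round(4),res if len(cams)<2 else "")
    x,_=run(["wrist"])
    for n in ("pad","btn"): print(n,P(x,L[n]).round(4))
E
python3 fit.py
```

```text
['wrist'] [0.4921 0.2228 0.2761] [[0.0, 0.5], [0.4, 0.7], [0.6, 1.8], [1.3, -1.0], [-1.6, -1.5]]
['top'] [0.4939 0.2176 0.2782] [[0.4, -0.5], [-0.4, 0.8], [0.2, 0.6], [0.8, 1.2], [-1.2, -0.5], [0.2, -1.7]]
['side'] [0.4939 0.2279 0.276 ] [[-1.3, 2.0], [0.9, -1.2], [1.2, -1.2], [1.0, 0.2], [-1.7, -0.2]]
['wrist', 'top', 'side'] [0.4931 0.2232 0.28  ] 
pad [0.4789 0.3231 0.1031]
btn [0.511  0.1087 0.1058]
```

Call:
arm_command(
  steps=[
    {"offset":[0.0116,-0.02,-0.0192],"twist":[0,0,0],"gripper":255},
    {"offset":[0.0116,-0.02,-0.0192],"twist":[0,0,0],"gripper":255},
    {"offset":[0.0116,-0.02,-0.0192],"twist":[0,0,0],"gripper":255},
    {"offset":[0.0116,-0.02,-0.0192],"twist":[0,0,0],"gripper":255},
    {"offset":[0.0116,-0.02,-0.0192],"twist":[0,0,0],"gripper":255},
    {"offset":[0.0105,0.003,-0.03],"twist":[0,0,0],"gripper":255},
    {"offset":[0.0105,0.003,-0.03],"twist":[0,0,0],"gripper":255},
    {"offset":[0.005,0.0015,-0.014],"twist":[0,0,0],"gripper":255},
    {"offset":[0,0,0],"twist":[0,0,0],"gripper":255},
    {"offset":[0,0,0],"twist":[0,0,0],"gripper":255},
  ],
)

```text
clock: 3.93
ee_pos: [0.5045, 0.1097, 0.1232]
tool_rot: [2.796, -0.001, 1.852]
force: [-0.8, -0.2, 1.0]
finger_gap: 0.0004
grasp_force: 0.0
```

```bash
cat > st.py <<'E'
from h import *
X=(.4927,.223,.278)
def panel(w):
    R=Rn.from_euler('xyz',[0,-0.34907,X[2]]).as_matrix(); return R.T@(np.array(w)-P(X,(0,0,0)))
if __name__=="__main__":
    o=get_obs(); R=Rn.from_euler('xyz',[0,-0.34907,X[2]]).as_matrix()
    print("t",o["clock"],"ee",o["ee_pos"].round(4),"panel mm",(panel(o["ee_pos"])*1e3).round(1),"rot",o["tool_rot"].round(4),"F panel",(R.T@o["force"]).round(2),"gap",o["finger_gap"],o["grasp_force"],"j",o["joints"].round(2))
E
python3 st.py
python3 - <<'E'
from h import *
im=grab_frame("wrist"); cv2.imwrite("pics/w2.png",cv2.resize(im[:,:,::-1],(800,600)))
E
```

```text
t 3.9333 ee [0.5045 0.1097 0.1232] panel mm [  -5.5 -112.2   42.7] rot [ 2.7965e+00 -1.0000e-03  1.8516e+00] F panel [-0.45  0.07  1.27] gap 0.00041479215432256377 0.0 j [ 0.1  -0.5   1.91  0.06  1.39 -0.18]
```

View pics/w2.png

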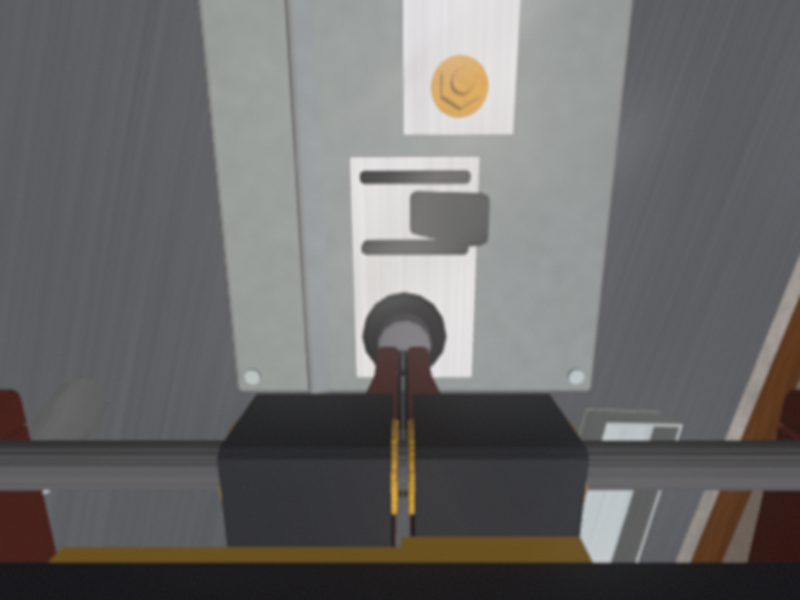

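The fingers are over the button at (404,340), and the lever paddle is up at (450,215). Now I press.

Call:
arm_command(
  steps=[
    {"offset":[0.0046,0.0013,-0.0132],"twist":[0,0,0],"gripper":255},
    {"offset":[0.001,0.0003,-0.0028],"twist":[0,0,0],"gripper":255},
    {"offset":[0.001,0.0003,-0.0028],"twist":[0,0,0],"gripper":255},
    {"offset":[0.001,0.0003,-0.0028],"twist":[0,0,0],"gripper":255},
    {"offset":[0.001,0.0003,-0.0028],"twist":[0,0,0],"gripper":255},
    {"offset":[0,0,0],"twist":[0,0,0],"gripper":255},
  ],
)

```text
clock: 4.48
ee_pos: [0.5138, 0.1111, 0.1003]
tool_rot: [2.792, 0.0, 1.85]
force: [-0.1, 0.1, 0.4]
finger_gap: 0.0005
grasp_force: 0.0
```

```bash
python3 st.py
```

```text
t 4.4833 ee [0.5138 0.1111 0.1003] panel mm [  -4.6 -113.4   18. ] rot [2.7922e+00 2.0000e-04 1.8498e+00] F panel [0.06 0.11 0.38] gap 0.0004964521459047801 0.0 j [ 0.11 -0.47  1.94  0.06  1.33 -0.18]
```

Call:
arm_command(
  steps=[
    {"offset":[0.001,0.0003,-0.0028],"twist":[0,0,0],"gripper":255},
    {"offset":[0.0007,0.0002,-0.0019],"twist":[0,0,0],"gripper":255},
    {"offset":[0,0,0],"twist":[0,0,0],"gripper":255},
  ],
)

```text
clock: 4.73
ee_pos: [0.5153, 0.1115, 0.0952]
tool_rot: [2.793, 0.0, 1.85]
force: [0.2, 0.4, 0.6]
finger_gap: 0.0003
grasp_force: 0.0
```

```bash
python3 st.py
```

```text
t 4.7333 ee [0.5153 0.1115 0.0952] panel mm [  -4.8 -113.4   12.6] rot [2.7927e+00 1.0000e-04 1.8497e+00] F panel [0.44 0.36 0.43] gap 0.00026498505179997135 0.0 j [ 0.11 -0.46  1.94  0.06  1.32 -0.18]
```

Run:
```python
from h import *
im=grab_frame("wrist"); b=grab_frame("side")
a=im[100:256,180:340]; k=get_calibration("side"); 
u=proj(k,(.51,.14,.11)).astype(int); print(u)
c=b[u[1]-60:u[1]+60,u[0]-60:u[0]+60]
z=lambda q:cv2.resize(q,(400,400),interpolation=cv2.INTER_CUBIC)
cv2.imwrite("pics/w3.png",np.hstack([z(a),z(c)])[:,:,::-1])
```

```text
[283 262]
```

View pics/w3.png

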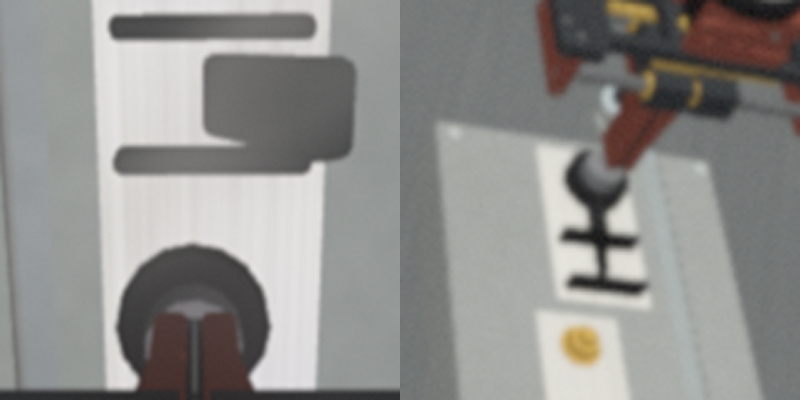

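Run:
```python
from st import *
o=get_obs();k=get_calibration("side");w=get_calibration("wrist")
f=lambda q,x0,y0,sx,sy:((q[0]-x0)*400/sx,(q[1]-y0)*400/sy)
for n,p in {"tcp":o["ee_pos"],"btn":P(X,(-.005,-.115,.024)),"btn16":P(X,(-.005,-.115,.016)),"hous":P(X,(-.005,-.115,.012)),"levertip":P(X,(.025,-.055,.052)),"b2":P(X,(.02,0,.016))}.items():
    a=f(proj(k,p),223,202,120,120); b=f(proj(w,p),180,100,160,156); print(n,"side",400+a[0].round(),a[1].round(),"wrist",b[0].round(),b[1].round())
print(P(X,(-.005,-.115,.024)),o["ee_pos"])
```

```text
tcp side 597.0 176.0 wrist 192.0 325.0
btn side 605.0 163.0 wrist 190.0 347.0
btn16 side 600.0 171.0 wrist 190.0 335.0
hous side 597.0 174.0 wrist 190.0 330.0
levertip side 591.0 214.0 wrist 343.0 112.0
b2 side 587.0 332.0 wrist 302.0 -158.0
[0.51184831 0.10887317 0.10584247] [0.5154091  0.11151223 0.09553945]
```

Run:
```python
from fit import *
O["wrist"].pop("c1");O["wrist"].pop("c3")
O["side"].pop("btn");O["top"].pop("btn")
def P2(p,l,s=.34907): return np.array([p[0],p[1],p[3]])+Rn.from_euler('xyz',[0,-s,p[2]]).as_matrix()@np.array(l)
def run2(cams):
    f=lambda p:np.concatenate([proj(K[c],P2(p,L[n]))-((np.array(v)+.5)*s-.5) for c in cams for n,v in O[c].items()])
    r=least_squares(f,[.49,.22,.28,.085],loss="soft_l1"); return r.x.round(4),f(r.x).reshape(-1,2).round(1).tolist()
for c in (["top","side"],["wrist","top","side"],["wrist","side"],["wrist","top"]): print(c,*run2(c))
```

```text
['top', 'side'] [0.4942 0.221  0.2674 0.0712] [[0.7, -0.6], [-0.3, 1.0], [0.2, 1.0], [-0.3, -0.6], [-0.1, -0.4], [-1.9, 1.4], [0.6, -1.2], [1.1, -0.8], [-0.4, 0.8]]
['wrist', 'top', 'side'] [0.4944 0.2236 0.2607 0.0746] [[-0.2, 1.3], [-0.4, 0.4], [-0.6, 0.5], [-0.6, -1.0], [-1.5, 0.7], [-1.0, 0.8], [-1.6, -1.2], [-0.8, -0.4], [-2.5, 2.0], [0.2, -0.8], [0.9, -0.5], [-0.3, 0.6]]
['wrist', 'side'] [0.4938 0.2245 0.2652 0.0772] [[0.0, 0.3], [0.0, -0.3], [-0.1, 0.1], [-1.9, 2.0], [0.6, -0.9], [1.2, -0.7], [-0.5, 0.3]]
['wrist', 'top'] [0.496  0.2241 0.2591 0.0705] [[-0.2, 1.6], [-0.4, 0.3], [-0.7, 0.0], [-0.3, -1.5], [-1.3, 0.3], [-0.8, 0.4], [-1.1, -1.6], [-0.8, -0.6]]
```

Call:
arm_command(
  steps=[
    {"offset":[0.0007,0.0002,-0.0019],"twist":[0,0,0],"gripper":255},
    {"offset":[0.0007,0.0002,-0.0019],"twist":[0,0,0],"gripper":255},
    {"offset":[0,0,0],"twist":[0,0,0],"gripper":255},
  ],
)

```text
clock: 5.08
ee_pos: [0.5167, 0.1119, 0.0913]
tool_rot: [2.793, 0.0, 1.85]
force: [0.2, -0.7, 0.2]
finger_gap: 0.0007
grasp_force: 0.0
```

```bash
python3 st.py
```

```text
t 5.0833 ee [0.5167 0.1119 0.0913] panel mm [  -4.8 -113.4    8.4] rot [2.7928e+00 1.0000e-04 1.8498e+00] F panel [ 0.08 -0.71  0.18] gap 0.0006655963777890009 0.0 j [ 0.11 -0.46  1.94  0.06  1.31 -0.18]
```

Call:
arm_command(
  steps=[
    {"offset":[0.0007,0.0002,-0.0019],"twist":[0,0,0],"gripper":255},
    {"offset":[0.0007,0.0002,-0.0019],"twist":[0,0,0],"gripper":255},
    {"offset":[0,0,0],"twist":[0,0,0],"gripper":255},
  ],
)

```text
clock: 5.33
ee_pos: [0.5181, 0.1123, 0.0874]
tool_rot: [2.793, 0.0, 1.85]
force: [-0.6, 0.5, 0.8]
finger_gap: 0.0007
grasp_force: 0.0
```

```bash
python3 st.py
python3 - <<'E'
from h import *
im=grab_frame("wrist"); b=grab_frame("side")
a=im[100:256,180:340];c=b[202:322,223:343]
z=lambda q:cv2.resize(q,(400,400),interpolation=cv2.INTER_CUBIC)
cv2.imwrite("pics/w4.png",np.hstack([z(a),z(c)])[:,:,::-1])
E
```

```text
t 5.3333 ee [0.5181 0.1123 0.0874] panel mm [  -4.7 -113.4    4.3] rot [2.7929e+00 1.0000e-04 1.8498e+00] F panel [-0.18  0.65  0.9 ] gap 0.0006962603215882638 0.0 j [ 0.11 -0.45  1.95  0.06  1.3  -0.18]
```

View pics/w4.png

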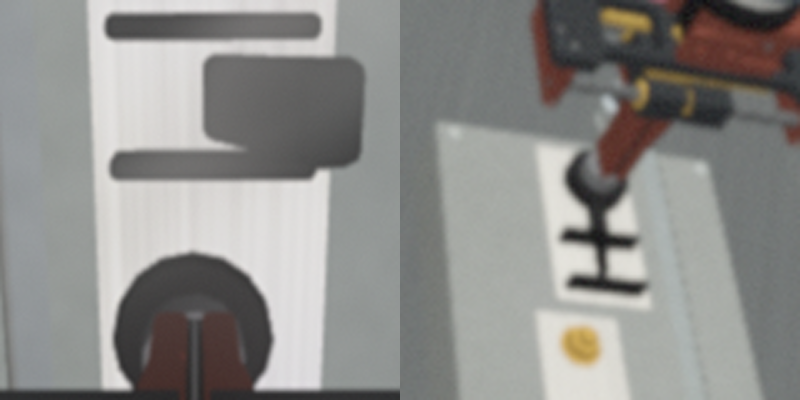

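Call:
arm_command(
  steps=[
    {"offset":[0.0007,0.0002,-0.0019],"twist":[0,0,0],"gripper":255},
    {"offset":[0.0007,0.0002,-0.0019],"twist":[0,0,0],"gripper":255},
    {"offset":[0,0,0],"twist":[0,0,0],"gripper":255},
  ],
)

```text
clock: 5.68
ee_pos: [0.5198, 0.1128, 0.084]
tool_rot: [2.792, 0.0, 1.85]
force: [0.5, 0.9, 1.0]
finger_gap: 0.0005
grasp_force: 0.7
```

```bash
python3 st.py
python3 - <<'E'
from st import *
o=get_obs();w=get_calibration("wrist")
im=grab_frame("wrist");cv2.imwrite("pics/w5raw.png",im[:,:,::-1])
print(proj(w,o["ee_pos"]), [ (c,[(d["at"].round(3) if hasattr(d["at"],"round") else d["at"],d["score"]) for d in find_in(c,"button_top")][:2]) for c in ("wrist","side")])
E
```

```text
t 5.6833 ee [0.5198 0.1128 0.084 ] panel mm [  -4.3 -113.4    0.5] rot [2.7920e+00 2.0000e-04 1.8498e+00] F panel [1.03 0.7  0.72] gap 0.0004906553003009772 0.7291422670095926 j [ 0.11 -0.45  1.95  0.06  1.29 -0.18]
[256.73459709 226.88240978] [('wrist', [([0.508, 0.1156, 0.0999], 0.66)]), ('side', [([0.4815, 0.3232, 0.1014], 0.41)])]
```

Call:
arm_command(
  steps=[
    {"offset":[0.0007,0.0002,-0.0019],"twist":[0,0,0],"gripper":255},
    {"offset":[0,0,0],"twist":[0,0,0],"gripper":255},
  ],
)

```text
clock: 6.0
ee_pos: [0.5204, 0.113, 0.0821]
tool_rot: [2.792, 0.0, 1.85]
force: [-0.4, 0.3, 1.2]
finger_gap: 0.0006
grasp_force: 0.6
```

```bash
python3 st.py;  python3 - <<'E'
from h import *
im=grab_frame("wrist"); b=grab_frame("side")
a=im[100:256,180:340];c=b[202:322,223:343]
z=lambda q:cv2.resize(q,(400,400),interpolation=cv2.INTER_CUBIC)
cv2.imwrite("pics/w5.png",np.hstack([z(a),z(c)])[:,:,::-1])
E
```

```text
t 6.0 ee [0.5204 0.113  0.0821] panel mm [  -4.3 -113.4   -1.5] rot [2.7922e+00 2.0000e-04 1.8497e+00] F panel [0.09 0.39 1.26] gap 0.0006480758882055937 0.5630826227866237 j [ 0.11 -0.44  1.95  0.06  1.29 -0.18]
```

Call:
arm_command(
  steps=[
    {"offset":[0.0007,0.0002,-0.0019],"twist":[0,0,0],"gripper":255},
    {"offset":[0.0007,0.0002,-0.0019],"twist":[0,0,0],"gripper":255},
    {"offset":[0,0,0],"twist":[0,0,0],"gripper":255},
  ],
)

```text
clock: 6.35
ee_pos: [0.5219, 0.1134, 0.0785]
tool_rot: [2.792, 0.0, 1.85]
force: [-1.9, -0.3, 4.0]
finger_gap: 0.0002
grasp_force: 1.9
```

```bash
python3 st.py
python3 - <<'E'
from h import *
im=grab_frame("wrist"); b=grab_frame("side")
a=im[100:256,180:340];c=b[202:322,223:343]
z=lambda q:cv2.resize(q,(400,400),interpolation=cv2.INTER_CUBIC)
cv2.imwrite("pics/w6.png",np.hstack([z(a),z(c)])[:,:,::-1])
E
```

```text
t 6.35 ee [0.5219 0.1134 0.0785] panel mm [  -4.1 -113.4   -5.4] rot [2.7919e+00 3.0000e-04 1.8497e+00] F panel [-0.41  0.2   4.43] gap 0.00016417082382178948 1.9386175501858816 j [ 0.11 -0.44  1.95  0.06  1.28 -0.18]
```

View pics/w6.png

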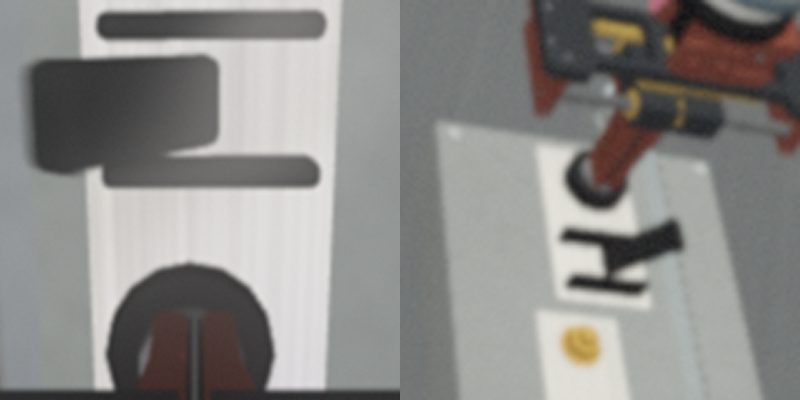

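The lever has dropped: its paddle is now on the left at (125,110) in the wrist crop and points down-slope in the side view. I press to the end, then retract and move to the down-slope side of the lever.

Call:
arm_command(
  steps=[
    {"offset":[0.0007,0.0002,-0.0019],"twist":[0,0,0],"gripper":255},
    {"offset":[0.0003,0.0001,-0.0009],"twist":[0,0,0],"gripper":255},
    {"offset":[0,0,0],"twist":[0,0,0],"gripper":255},
  ],
)

```text
clock: 6.7
ee_pos: [0.5227, 0.1136, 0.0765]
tool_rot: [2.792, 0.0, 1.85]
force: [-6.5, -0.9, 6.7]
finger_gap: 0.0002
grasp_force: 4.5
```

```bash
python3 st.py
```

```text
t 6.7 ee [0.5227 0.1136 0.0765] panel mm [  -4.  -113.4   -7.6] rot [2.7920e+00 4.0000e-04 1.8498e+00] F panel [-3.81  0.87  8.55] gap 0.00016582513130227198 4.4850798533298075 j [ 0.11 -0.43  1.95  0.06  1.28 -0.18]
```

Call:
arm_command(
  steps=[
    {"offset":[-0.0087,-0.0025,0.0249],"twist":[0,0,0],"gripper":255},
    {"offset":[-0.0087,-0.0025,0.0249],"twist":[0,0,0],"gripper":255},
    {"offset":[-0.0267,0.0125,-0.0081],"twist":[0,0,0],"gripper":255},
    {"offset":[-0.0267,0.0125,-0.0081],"twist":[0,0,0],"gripper":255},
    {"offset":[-0.0267,0.0125,-0.0081],"twist":[0,0,0],"gripper":255},
    {"offset":[0.0066,0.0019,-0.0188],"twist":[0,0,0],"gripper":255},
    {"offset":[0,0,0],"twist":[0,0,0],"gripper":255},
    {"offset":[0,0,0],"twist":[0,0,0],"gripper":255},
  ],
)

```text
clock: 7.37
ee_pos: [0.4313, 0.148, 0.0812]
tool_rot: [2.794, 0.0, 1.85]
force: [0.9, 0.1, -0.6]
finger_gap: 0.0006
grasp_force: 0.0
```

```bash
python3 st.py
python3 - <<'E'
from h import *
k=get_calibration("wrist"); np.savez("pics/w7.npz",R=k["R"],t=k["t"],mtx=k["mtx"])
im=grab_frame("wrist"); b=grab_frame("side")
cv2.imwrite("pics/w7raw.png",im[:,:,::-1])
a=im[:256,56:456];c=b[182:342,203:363]
cv2.imwrite("pics/w7.png",np.hstack([cv2.resize(a,(500,320)),cv2.resize(c,(300,320),interpolation=cv2.INTER_CUBIC)])[:,:,::-1])
E
```

```text
t 7.3667 ee [0.4313 0.148  0.0812] panel mm [-76.2 -55.3  23.7] rot [2.7942e+00 4.0000e-04 1.8503e+00] F panel [ 0.67 -0.11 -0.87] gap 0.0006487183494628582 0.0 j [ 0.25 -0.7   2.12  0.01  1.38 -0.03]
```

View pics/w7.png

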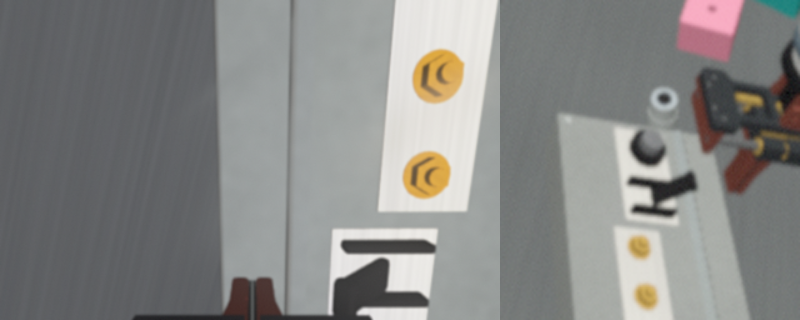

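The fingertips at (250,280) are on the down-slope side of the lever paddle at (360,290), which is dropped. I lower them and push up-slope.

Call:
arm_command(
  steps=[
    {"offset":[0.0059,0.0017,-0.0169],"twist":[0,0,0],"gripper":255},
    {"offset":[0,0,0],"twist":[0,0,0],"gripper":255},
    {"offset":[0.0154,0.0044,0.0058],"twist":[0,0,0],"gripper":255},
    {"offset":[0.0154,0.0044,0.0058],"twist":[0,0,0],"gripper":255},
    {"offset":[0.0154,0.0044,0.0058],"twist":[0,0,0],"gripper":255},
    {"offset":[0,0,0],"twist":[0,0,0],"gripper":255},
  ],
)

```text
clock: 7.97
ee_pos: [0.4861, 0.1629, 0.0846]
tool_rot: [2.791, 0.0, 1.849]
force: [0.4, -0.1, -1.2]
finger_gap: 0.0005
grasp_force: 0.3
```

```bash
python3 st.py
python3 - <<'E'
from h import *
for c in ("wrist","side","top"):
    im=grab_frame(c); cv2.imwrite(f"pics/a_{c}.png",im[:,:,::-1]); print(c,[(np.round(d["at"],4).tolist(),round(d["score"],2)) for d in find_in(c,"lever")][:2])
E
```

```text
t 7.9667 ee [0.4861 0.1629 0.0846] panel mm [-21.6 -55.9   7.5] rot [2.7911e+00 3.0000e-04 1.8488e+00] F panel [-0.1  -0.22 -1.26] gap 0.0005058677106383515 0.31609254714567214 j [ 0.25 -0.51  1.99  0.01  1.31 -0.03]
wrist [([0.4881, 0.171, 0.124], 0.8)]
side [([0.4899, 0.1675, 0.1143], 0.73)]
top [([0.5062, 0.2484, 0.0942], 0.29)]
```

Call:
arm_command(
  steps=[
    {"offset":[0.0074,0.0021,0.0081],"twist":[0,0,0],"gripper":255},
    {"offset":[0.0074,0.0021,0.0081],"twist":[0,0,0],"gripper":255},
    {"offset":[0,0,0],"twist":[0,0,0],"gripper":255},
  ],
)

```text
clock: 8.52
ee_pos: [0.4984, 0.1671, 0.0995]
tool_rot: [2.793, 0.0, 1.85]
force: [-3.9, -1.0, 2.7]
finger_gap: 0.0007
grasp_force: 1.9
```

```bash
cat >> st.py <<'E'
    import sys
    for a in sys.argv[1:]:
        for c in ("wrist","side"):
            grab_frame(c)
            for d in find_in(c,a)[:2]: print(a,c,np.round(d["at"],4),"panel",(panel(d["at"])*1e3).round(1),round(d["score"],2))
E
python3 st.py lever lever_tip
```

```text
t 8.5167 ee [0.4984 0.1671 0.0995] panel mm [ -4.4 -55.3  17. ] rot [2.7932 0.     1.8498] F panel [-2.82  0.07  3.94] gap 0.0006942212116340989 1.891853716224432 j [ 0.25 -0.47  1.94  0.01  1.33 -0.03]
lever wrist [0.4976 0.1793 0.1369] panel [ 10.9 -43.4  51.3] 0.77
lever wrist [0.8187 0.0147 0.0097] panel [ 215.1 -289.8 -158.4] 0.21
lever_tip wrist [0.5003 0.1743 0.1395] panel [ 12.9 -48.9  53.3] 0.94
```

Call:
arm_command(
  steps=[
    {"offset":[0.0036,0.001,0.0014],"twist":[0,0,0],"gripper":255},
    {"offset":[0.0036,0.001,0.0014],"twist":[0,0,0],"gripper":255},
    {"offset":[0,0,0],"twist":[0,0,0],"gripper":255},
  ],
)

```text
clock: 9.17
ee_pos: [0.5067, 0.1693, 0.102]
tool_rot: [2.792, 0.0, 1.85]
force: [0.3, -0.5, -0.6]
finger_gap: 0.0004
grasp_force: 0.2
```

```bash
python3 st.py lever_tip
```

```text
t 9.1667 ee [0.5067 0.1693 0.102 ] panel mm [  4.6 -55.5  16.4] rot [2.7915e+00 3.0000e-04 1.8497e+00] F panel [-0.06 -0.56 -0.65] gap 0.00041169386066508936 0.23397879442200065 j [ 0.25 -0.45  1.92  0.01  1.32 -0.03]
lever_tip wrist [0.5054 0.177  0.1404] panel [ 18.6 -47.7  52.2] 0.71
lever_tip side [0.5078 0.175  0.1445] panel [ 21.6 -50.3  55.5] 0.44
```

Call:
arm_command(
  steps=[
    {"offset":[0.0027,0.0008,0.001],"twist":[0,0,0],"gripper":255},
    {"offset":[0,0,0],"twist":[0,0,0],"gripper":255},
  ],
)

```text
clock: 9.53
ee_pos: [0.5088, 0.17, 0.1028]
tool_rot: [2.793, 0.0, 1.85]
force: [-0.1, -1.2, -0.6]
finger_gap: 0.0004
grasp_force: 0.6
```

```bash
python3 st.py lever_tip
```

```text
t 9.5333 ee [0.5088 0.17   0.1028] panel mm [  7.  -55.4  16.5] rot [2.7925e+00 3.0000e-04 1.8497e+00] F panel [-0.59 -1.1  -0.46] gap 0.00042509356689927473 0.6297422130592167 j [ 0.25 -0.44  1.91  0.01  1.32 -0.03]
lever_tip wrist [0.5082 0.1772 0.1385] panel [ 20.5 -48.3  49.5] 0.57
lever_tip side [0.5096 0.1784 0.141 ] panel [ 22.9 -47.5  51.3] 0.47
```

Call:
arm_command(
  steps=[
    {"offset":[0.0027,0.0008,0.001],"twist":[0,0,0],"gripper":255},
    {"offset":[0,0,0],"twist":[0,0,0],"gripper":255},
  ],
)

```text
clock: 9.9
ee_pos: [0.5116, 0.1708, 0.104]
tool_rot: [2.792, 0.0, 1.85]
force: [-0.6, -1.0, 0.3]
finger_gap: 0.0005
grasp_force: 0.6
```

```bash
python3 st.py lever_tip
```

```text
t 9.9 ee [0.5116 0.1708 0.104 ] panel mm [ 10.1 -55.4  16.5] rot [2.7920e+00 2.0000e-04 1.8498e+00] F panel [-0.71 -0.81  0.57] gap 0.0005118936997999774 0.5978130083531141 j [ 0.25 -0.43  1.9   0.01  1.32 -0.03]
lever_tip wrist [0.5121 0.1771 0.1385] panel [ 24.  -49.5  48.2] 0.87
lever_tip side [0.5122 0.1765 0.1419] panel [ 25.1 -50.1  51.4] 0.62
```

Call:
arm_command(
  steps=[
    {"offset":[0.0027,0.0008,0.001],"twist":[0,0,0],"gripper":255},
    {"offset":[0,0,0],"twist":[0,0,0],"gripper":255},
  ],
)

```text
clock: 10.27
ee_pos: [0.5124, 0.1711, 0.1039]
tool_rot: [2.797, 0.0, 1.85]
force: [-11.0, -2.9, 2.4]
finger_gap: 0.0004
grasp_force: 5.4
```

```bash
python3 st.py lever_tip
```

```text
t 10.2667 ee [0.5124 0.1711 0.1039] panel mm [ 10.9 -55.3  16.2] rot [2.7974e+00 3.0000e-04 1.8498e+00] F panel [-9.86  0.18  6.12] gap 0.0003698926952902548 5.398577526211739 j [ 0.25 -0.42  1.89  0.01  1.32 -0.03]
lever_tip wrist [0.509  0.1761 0.138 ] panel [ 20.8 -49.6  48.8] 0.72
lever_tip side [0.5132 0.1781 0.1382] panel [ 25.1 -48.8  47.5] 0.58
```

Call:
arm_command(
  steps=[
    {"offset":[0.0018,0.0005,0.0007],"twist":[0,0,0],"gripper":255},
    {"offset":[0,0,0],"twist":[0,0,0],"gripper":255},
  ],
)

```text
clock: 10.63
ee_pos: [0.5126, 0.1711, 0.1039]
tool_rot: [2.801, 0.0, 1.85]
force: [-16.8, -5.7, 4.8]
finger_gap: 0.0007
grasp_force: 9.4
```

```bash
python3 st.py
```

```text
t 10.6333 ee [0.5126 0.1711 0.1039] panel mm [ 11.1 -55.3  16.1] rot [2.8013e+00 3.0000e-04 1.8498e+00] F panel [-15.02  -0.83  10.62] gap 0.000677281568151646 9.393365755677223 j [ 0.25 -0.42  1.89  0.01  1.33 -0.03]
```

Call:
arm_command(
  steps=[
    {"offset":[-0.0271,-0.0077,-0.0103],"twist":[0,0,0],"gripper":255},
    {"offset":[-0.0099,-0.0028,0.0282],"twist":[0,0,0],"gripper":255},
    {"offset":[-0.0099,-0.0028,0.0282],"twist":[0,0,0],"gripper":255},
    {"offset":[-0.0099,-0.0028,0.0282],"twist":[0,0,0],"gripper":255},
    {"offset":[0,0,0],"twist":[0,0,0],"gripper":255},
    {"offset":[0,0,0],"twist":[0,0,0],"gripper":255},
  ],
)

```text
clock: 11.13
ee_pos: [0.4602, 0.1563, 0.1832]
tool_rot: [2.786, 0.0, 1.85]
force: [-0.5, 0.2, -0.9]
finger_gap: 0.0007
grasp_force: 0.0
```

```bash
python3 st.py lever_tip pad_top
python3 - <<'E'
from h import *
k=get_calibration("wrist"); np.savez("pics/w8.npz",R=k["R"],t=k["t"],mtx=k["mtx"])
im=grab_frame("wrist");cv2.imwrite("pics/w8raw.png",im[:,:,::-1]); cv2.imwrite("pics/s8raw.png",grab_frame("side")[:,:,::-1])
E
```

```text
t 11.1333 ee [0.4602 0.1563 0.1832] panel mm [-13.  -55.2 109.2] rot [2.7860e+00 4.0000e-04 1.8498e+00] F panel [-0.75  0.32 -0.66] gap 0.0006577463458128273 0.0 j [ 0.25 -0.59  1.87  0.01  1.51 -0.03]
lever_tip wrist [0.5065 0.1683 0.1278] panel [ 13.  -56.4  40.8] 0.75
pad_top wrist [0.4789 0.3262 0.1033] panel [ 20.4 103.   12. ] 0.87
pad_top side [0.482  0.3257 0.1013] panel [ 22.4 101.7   9.2] 0.48
```

```bash
cat > brass.py <<'E'
from h import *
def brass(path):
    im=cv2.imread(path); h=cv2.cvtColor(im,cv2.COLOR_BGR2HSV)
    m=cv2.inRange(h,(10,70,90),(32,255,255)); n,_,st,ce=cv2.connectedComponentsWithStats(m)
    return [(ce[i].round(1).tolist(),st[i].tolist()) for i in range(1,n) if 15<st[i][4]<3000]
E
python3 - <<'E'
from brass import *
for f in ("pics/w8raw.png","pics/w7raw.png","pics/s8raw.png","pics/side0.png","pics/top0.png"): print(f,[b for b in brass(f) if .5<b[1][2]/b[1][3]<2])
E
```

```text
pics/w8raw.png [([298.8, 11.4], [289, 0, 21, 24, 407]), ([295.7, 76.6], [282, 62, 28, 30, 646]), ([294.3, 132.9], [282, 120, 26, 27, 553]), ([451.6, 336.0], [435, 314, 37, 46, 657])]
pics/w7raw.png [([406.1, 60.4], [386, 39, 41, 44, 1384]), ([396.9, 139.6], [378, 121, 38, 38, 1133])]
pics/s8raw.png [([224.9, 19.1], [220, 14, 11, 11, 117]), ([504.6, 46.7], [496, 39, 16, 15, 188]), ([326.8, 196.7], [319, 192, 17, 12, 118]), ([344.9, 200.8], [343, 198, 5, 7, 24]), ([276.9, 305.1], [271, 300, 12, 11, 104]), ([280.6, 329.7], [275, 324, 12, 13, 120]), ([286.5, 354.4], [281, 349, 12, 12, 115])]
pics/side0.png [([225.0, 19.0], [220, 14, 11, 11, 118]), ([504.6, 46.7], [496, 39, 16, 15, 188]), ([276.9, 305.1], [271, 300, 12, 11, 104]), ([280.5, 329.7], [275, 324, 12, 13, 121]), ([286.5, 354.4], [281, 349, 12, 12, 115])]
pics/top0.png [([168.6, 217.2], [165, 214, 8, 8, 52]), ([151.6, 222.0], [148, 219, 8, 8, 52]), ([133.8, 227.6], [130, 224, 8, 8, 47])]
```

Run:
```python
from brass import *
K={"side":get_calibration("side"),"top":get_calibration("top"),"w7":dict(np.load("pics/w7.npz")),"w8":dict(np.load("pics/w8.npz")),"w1":dict(np.load("pics/w1.npz"))}
s=1/1.5625
O={"side":{0:(276.9,305.1),50:(280.5,329.7),100:(286.5,354.4)},"top":{0:(168.6,217.2),50:(151.6,222),100:(133.8,227.6)},"w7":{50:(406.1,60.4),0:(396.9,139.6)},"w8":{50:(295.7,76.6),0:(294.3,132.9)},"w1":{100:(271,90),50:(270.5,130.3),0:(269.8,167.5)}}
def P2(p,y):
    z=.012 if y==100 else .012
    return np.array([p[0],p[1],p[3]])+Rn.from_euler('xyz',[0,-.34907,p[2]]).as_matrix()@np.array([.02,y/1e3,z])
def run(cams):
    f=lambda p:np.concatenate([proj(K[c],P2(p,n))-np.array(v) for c in cams for n,v in O[c].items()])
    r=least_squares(f,[.49,.22,.28,.085]); return r.x.round(4),f(r.x).reshape(-1,2).round(1).tolist(),P2(r.x,100).round(4)
for c in (["top","side"],["w1","w8","w7"],["w1"],["w7","w8"],list(O)): print(c,*run(c))
```

```text
['top', 'side'] [0.4962 0.2216 0.3181 0.0762] [[-0.3, 0.1], [-0.2, 0.6], [0.6, 0.4], [-0.5, -0.6], [0.4, -0.7], [-0.6, 1.1]] [0.4789 0.3212 0.0943]
['w1', 'w8', 'w7'] [0.4946 0.2243 0.2772 0.077 ] [[-0.2, 0.5], [-0.1, -0.2], [0.2, -0.3], [0.2, -0.0], [-0.2, 0.0], [0.2, -0.1], [-0.1, 0.0]] [0.4813 0.3245 0.0951]
['w1'] [0.4927 0.2241 0.2704 0.0809] [[0.0, 0.1], [-0.1, -0.2], [0.0, 0.1]] [0.4801 0.3243 0.099 ]
['w7', 'w8'] [0.4948 0.2242 0.2837 0.077 ] [[-0.1, -0.1], [0.0, 0.0], [0.1, 0.0], [-0.0, 0.0]] [0.4809 0.3243 0.0951]
['side', 'top', 'w7', 'w8', 'w1'] [0.4944 0.2238 0.2876 0.0779] [[0.3, -0.1], [0.5, -0.0], [-1.4, 2.0], [-1.1, 0.6], [-1.1, 0.6], [-0.5, -0.1], [0.2, 0.1], [0.4, 0.6], [-0.2, 0.1], [-0.1, 0.4], [-1.0, 0.7], [-0.4, 0.1], [0.3, 0.1]] [0.4801 0.3238 0.096 ]
```

Call:
arm_command(
  steps=[
    {"offset":[0.0017,-0.038,0.0056],"twist":[-0.024,0.084,0],"gripper":110},
    {"offset":[0.0017,-0.038,0.0056],"twist":[-0.024,0.084,0],"gripper":110},
    {"offset":[0.0017,-0.038,0.0056],"twist":[-0.024,0.084,0],"gripper":110},
    {"offset":[0.0017,-0.038,0.0056],"twist":[-0.024,0.084,0],"gripper":110},
    {"offset":[0.0017,-0.038,0.0056],"twist":[0,0,0],"gripper":110},
    {"offset":[0.0017,-0.038,0.0056],"twist":[0,0,0],"gripper":110},
    {"offset":[0.0017,-0.038,0.0056],"twist":[0,0,0],"gripper":110},
    {"offset":[0.0017,-0.038,0.0056],"twist":[0,0,0],"gripper":110},
    {"offset":[0.0017,-0.038,0.0056],"twist":[0,0,0],"gripper":110},
    {"offset":[0.0017,-0.038,0.0056],"twist":[0,0,0],"gripper":110},
    {"offset":[0.0017,-0.038,0.0056],"twist":[0,0,0],"gripper":110},
    {"offset":[0.0017,-0.038,0.0056],"twist":[0,0,0],"gripper":110},
    {"offset":[0,0,0],"twist":[0,0,0],"gripper":110},
    {"offset":[0,0,0],"twist":[0,0,0],"gripper":110},
  ],
)

```text
clock: 12.8
ee_pos: [0.4792, -0.3018, 0.246]
tool_rot: [-3.141, -0.001, 1.847]
force: [0.8, 0.6, -0.4]
finger_gap: 0.0503
grasp_force: 0.0
```

```bash
cp st.py st2.py; python3 st.py tester holder
python3 - <<'E'
from h import *
k=get_calibration("wrist"); np.savez("pics/w9.npz",R=k["R"],t=k["t"],mtx=k["mtx"])
im=grab_frame("wrist");cv2.imwrite("pics/w9raw.png",im[:,:,::-1])
g=cv2.cvtColor(im,cv2.COLOR_RGB2GRAY)
for q in ((.490,-.265,.135),(.49,-.265,.05)):
    print(q,proj(k,q))
u=proj(k,(.490,-.265,.135)).astype(int)
sub=g[max(u[1]-60,0):u[1]+60:5,u[0]-60:u[0]+60:5]; print(max(u[1]-60,0),u[0]-60); print("\n".join(" ".join("%3d"%v for v in r) for r in sub))
E
```

```text
t 12.8 ee [ 0.4792 -0.3018  0.246 ] panel mm [ -92.5 -501.   205. ] rot [-3.1406e+00 -1.4000e-03  1.8465e+00] F panel [ 0.76  0.35 -0.69] gap 0.05025532347783479 0.0 j [-0.62  0.02  1.22  0.    1.9  -0.9 ]
tester wrist [ 0.491  -0.2648  0.1351] panel [-110.2 -468.6   93.4] 0.94
tester side [0.5175 0.1106 0.1068] panel [   0.9 -114.9   22.9] 0.53
tester side [ 0.4917 -0.2588  0.0978] panel [-120.8 -463.    57.6] 0.49
holder wrist [ 0.4871 -0.2631  0.0465] panel [-143.6 -465.9   11.3] 0.71
holder wrist [ 0.4666 -0.1455  0.0491] panel [-130.9 -347.2    9.4] 0.66
holder side [ 0.3686 -0.2228  0.0507] panel [-238.8 -394.6   50.4] 0.93
holder side [ 0.491  -0.2416  0.0469] panel [-134.4 -446.3    8.4] 0.74
(0.49, -0.265, 0.135) [276.41872483 158.69463342]
(0.49, -0.265, 0.05) [272.34654749 149.47744208]
98 216
160 149 122 124 123 123 122 124 125 127 128 131 132 135 138 137 138 137 135 130 130 126 125 121
158 105 120 121 122 122 121 123 125 126 127 128 132 135 135 134 135 134 131 128 128 124 124 122
125 113 121 121 123 123 121 123 123 127 127 127 129 132 132 132 131 130 129 126 125 123 122 
[... 1319 characters left out ...]
 118 121 118 117 120 118 118
118 119 120 120 117 120 119 119 122 121 118 122 119 120 121 121 118 121 120 120 117 120 120 120
119 119 122 120 117 121 120 119 121 119 119 122 120 120 119 121 117 119 117 120 117 117 115 119
118 117 120 117 117 120 123 121 123 119 122 123 120 122 121 121 118 122 120 119 121 118 119 116
118 116 119 117 121 119 121 120 122 118 121 123 120 121 122 119 121 121 121 118 119 121 121 117
117 119 119 116 121 117 118 122 121 119 122 120 120 121 122 120 120 118 121 118 117 118 118 118
116 119 116 117 120 122 120 122 120 122 122 119 121 121 121 120 122 119 120 120 121 120 118 120
117 117 116 121 118 121 118 121 119 120 122 121 121 121 118 121 122 122 118 119 121 121 118 119
```

Run:
```python
from h import *
k=dict(np.load("pics/w9.npz")); g=cv2.cvtColor(cv2.imread("pics/w9raw.png"),cv2.COLOR_BGR2GRAY)[135:185,250:305]
ys,xs=np.where(g>160); c=(xs.mean()+250,ys.mean()+135); print(c,len(xs),ray(k,c,.135))
ys,xs=np.where(abs(g.astype(int)-120)>18); print(xs.min()+250,xs.max()+250,ys.min()+135,ys.max()+135)
```

```text
(np.float64(279.05839416058393), np.float64(162.86861313868613)) 137 [ 0.49379535 -0.26830467  0.135     ]
266 289 145 172
```

Call:
arm_command(
  steps=[
    {"offset":[0.0071,0.0167,-0.02],"twist":[0,0,0],"gripper":110},
    {"offset":[0.0072,0.0166,-0.02],"twist":[0,0,0],"gripper":110},
    {"offset":[0,0,-0.03],"twist":[0,0,0],"gripper":110},
    {"offset":[0,0,-0.034],"twist":[0,0,0],"gripper":110},
    {"offset":[0,0,-0.034],"twist":[0,0,0],"gripper":110},
    {"offset":[0,0,-0.03],"twist":[0,0,0],"gripper":110},
    {"offset":[0,0,0],"twist":[0,0,0],"gripper":110},
    {"offset":[0,0,0],"twist":[0,0,0],"gripper":110},
  ],
)

```text
clock: 13.92
ee_pos: [0.4928, -0.2658, 0.0779]
tool_rot: [-3.139, -0.003, 1.85]
force: [0.2, 0.3, 0.5]
finger_gap: 0.0497
grasp_force: 0.0
```

```bash
python3 st.py tester
```

```text
t 13.9167 ee [ 0.4928 -0.2658  0.0779] panel mm [-128.4 -470.1   39.2] rot [-3.1391e+00 -2.8000e-03  1.8502e+00] F panel [0.44 0.22 0.37] gap 0.04965053360744251 0.0 j [-0.56 -0.    1.54 -0.    1.61 -0.83]
tester wrist [ 0.492  -0.2618  0.1249] panel [-112.  -466.    83.2] 0.58
tester side [ 0.4913 -0.2607  0.1011] panel [-120.5 -464.7   61. ] 0.7
```

Call:
arm_command(
  steps=[
    {"offset":[0,-0.0015,0],"twist":[0,0,0],"gripper":110},
    {"offset":[0,0,0],"twist":[0,0,0],"gripper":200},
    {"offset":[0,0,0],"twist":[0,0,0],"gripper":255},
    {"offset":[0,0,0],"twist":[0,0,0],"gripper":255},
    {"offset":[0,0,0],"twist":[0,0,0],"gripper":255},
    {"offset":[0,0,0],"twist":[0,0,0],"gripper":255},
  ],
  squeeze=30,
)

```text
clock: 14.62
ee_pos: [0.4938, -0.2683, 0.0791]
tool_rot: [-3.142, -0.0, 1.85]
force: [-0.8, -0.2, 0.9]
finger_gap: 0.0216
grasp_force: 30.0
```

```bash
python3 st.py
```

```text
t 14.6167 ee [ 0.4938 -0.2683  0.0791] panel mm [-127.7 -472.7   40.2] rot [-3.1416e+00 -1.0000e-04  1.8498e+00] F panel [-0.47  0.03  1.11] gap 0.021645600329172676 30.006465911865234 j [-0.56 -0.    1.54  0.    1.61 -0.84]
```

Call:
arm_command(
  steps=[
    {"offset":[0,0,0.015],"twist":[0,0,0],"gripper":255},
    {"offset":[0,0,0.03],"twist":[0,0,0],"gripper":255},
    {"offset":[0,0,0.035],"twist":[0,0,0],"gripper":255},
    {"offset":[0,0,0.035],"twist":[0,0,0],"gripper":255},
    {"offset":[0,0,0.035],"twist":[0,0,0],"gripper":255},
    {"offset":[0,0,0.03],"twist":[0,0,0],"gripper":255},
    {"offset":[0,0,0],"twist":[0,0,0],"gripper":255},
  ],
)

```text
clock: 15.2
ee_pos: [0.4951, -0.269, 0.267]
tool_rot: [3.134, 0.008, 1.85]
force: [1.0, -0.4, 0.6]
finger_gap: 0.0214
grasp_force: 30.0
```

```bash
python3 st.py tester tester_tip
```

```text
t 15.2 ee [ 0.4951 -0.269   0.267 ] panel mm [ -62.5 -473.8  216.5] rot [3.1341 0.0083 1.8498] F panel [ 0.98 -0.65  0.31] gap 0.02142700395230899 29.998478293418884 j [-0.56  0.01  1.2   0.    1.93 -0.84]
tester wrist [ 0.4951 -0.2632  0.3188] panel [ -43.2 -468.2  264.5] 0.97
tester side [ 0.4934 -0.257   0.2713] panel [ -59.4 -461.8  219.9] 0.7
tester side [ 0.797  -0.037   0.0034] panel [ 180.  -333.5 -152.4] 0.59
tester_tip wrist [ 0.4926 -0.2582  0.3068] panel [ -48.3 -462.7  253.6] 0.59
tester_tip side [ 0.4924 -0.2604  0.2706] panel [ -61.5 -464.8  219.9] 0.59
tester_tip side [0.5094 0.2451 0.0923] panel [23.3 16.7 -0.7] 0.46
```

Call:
arm_command(
  steps=[
    {"offset":[-0.0034,0.0341,0],"twist":[0.0057,-0.0197,0],"gripper":255},
    {"offset":[-0.0034,0.0341,0],"twist":[0.0057,-0.0197,0],"gripper":255},
    {"offset":[-0.0034,0.0341,0],"twist":[0.0057,-0.0197,0],"gripper":255},
    {"offset":[-0.0034,0.0341,0],"twist":[0.0057,-0.0197,0],"gripper":255},
    {"offset":[-0.0034,0.0341,0],"twist":[0.0057,-0.0197,0],"gripper":255},
    {"offset":[-0.0034,0.0341,0],"twist":[0.0057,-0.0197,0],"gripper":255},
    {"offset":[-0.0034,0.0341,0],"twist":[0.0057,-0.0197,0],"gripper":255},
    {"offset":[-0.0034,0.0341,0],"twist":[0.0057,-0.0197,0],"gripper":255},
    {"offset":[-0.0034,0.0341,0],"twist":[0.0057,-0.0197,0],"gripper":255},
    {"offset":[-0.0034,0.0341,0],"twist":[0.0057,-0.0197,0],"gripper":255},
    {"offset":[-0.0034,0.0341,0],"twist":[0.0057,-0.0197,0],"gripper":255},
    {"offset":[-0.0034,0.0341,0],"twist":[0.0057,-0.0197,0],"gripper":255},
    {"offset":[-0.0034,0.0341,0],"twist":[0.0057,-0.0197,0],"gripper":255},
    {"offset":[-0.0034,0.0341,0],"twist":[0.0057,-0.0197,0],"gripper":255},
    {"offset":[-0.0034,0.0341,0],"twist":[0.0057,-0.0197,0],"gripper":255},
    {"offset":[-0.0034,0.0341,0],"twist":[0.0057,-0.0197,0],"gripper":255},
    {"offset":[-0.0034,0.0341,0],"twist":[0.0057,-0.0197,0],"gripper":255},
    {"offset":[0,0,0],"twist":[0,0,0],"gripper":255},
    {"offset":[0,0,0],"twist":[0,0,0],"gripper":255},
  ],
)

```text
clock: 17.18
ee_pos: [0.4347, 0.3127, 0.2576]
tool_rot: [2.796, 0.0, 1.854]
force: [1.1, -0.3, -1.3]
finger_gap: 0.0217
grasp_force: 30.0
```

```bash
python3 st.py tester_tip tester pad_top
python3 - <<'E'
from h import *
k=get_calibration("wrist"); np.savez("pics/w10.npz",R=k["R"],t=k["t"],mtx=k["mtx"])
cv2.imwrite("pics/w10raw.png",grab_frame("wrist")[:,:,::-1]);cv2.imwrite("pics/s10raw.png",grab_frame("side")[:,:,::-1]);cv2.imwrite("pics/t10raw.png",grab_frame("top")[:,:,::-1])
from brass import brass
for f in ("w","s","t"): print(f,brass(f"pics/{f}10raw.png"))
E
```

```text
t 17.1833 ee [0.4347 0.3127 0.2576] panel mm [ 29.7 102.2 172.8] rot [2.7956e+00 3.0000e-04 1.8539e+00] F panel [ 0.46 -0.58 -1.53] gap 0.021695246780871 29.998466670513153 j [ 0.64 -0.38  1.6  -0.12  1.61  0.34]
tester_tip wrist [0.4207 0.3171 0.3028] panel [ 33.7 110.2 219.5] 0.64
tester_tip wrist [0.5102 0.1695 0.1428] panel [ 21.8 -56.2  53.6] 0.19
tester_tip side [0.4363 0.3177 0.2638] panel [ 34.6 106.5 177.7] 0.74
tester_tip side [0.5163 0.1123 0.1042] panel [  -0.7 -112.9   20.7] 0.67
tester wrist [0.4206 0.3125 0.3066] panel [ 33.7 105.9 223.5] 0.75
tester side [0.4347 0.3205 0.2641] panel [ 34.  109.7 178.2] 0.98
tester side [0.507  0.1765 0.1337] panel [ 17.6 -48.6  45.4] 0.55
pad_top wrist [0.4781 0.3269 0.102 ] panel [ 19.4 103.9  11. ] 0.74
w [([487.0, 218.8], [454, 136, 58, 146, 2306]), ([246.9, 177.9], [240, 171, 14, 15, 174]), ([241.3, 213.9], [238, 207, 8, 16, 68]), ([209.8, 298.6], [204, 268, 15, 62, 523]), ([305.3, 298.7], [298, 268, 13, 62, 476])]
s [([225.0, 19.0], [220, 14, 11, 11, 119]), ([278.3, 23.3], [238, 15, 82, 17, 714]), ([380.4, 33.7], [328, 23, 106, 23, 1379]), ([343.6, 243.7], [333, 239, 22, 10, 152]), ([366.6, 249.6], [364, 245, 7, 11, 41]), ([357.7, 268.5], [346, 266, 26, 6, 78]), ([343.7, 275.7], [339, 269, 9, 14, 73]), ([387.8, 272.3], [381, 271, 16, 4, 27]), ([377.3, 280.2], [373, 274, 9, 14, 67]), ([276.9, 305.1], [271, 300, 12, 11, 104]), ([280.6, 329.7], [275, 324, 12, 13, 120]), ([286.5, 354.4], [281, 349, 12, 12, 116])]
t [([168.6, 217.2], [165, 214, 8, 8, 52]), ([151.6, 222.0], [148, 218, 8, 9, 54]), ([133.8, 227.6], [130, 224, 8, 8, 47]), ([106.9, 236.5], [104, 235, 7, 4, 17]), ([86.4, 245.9], [84, 242, 6, 9, 34]), ([0.3, 256.9], [0, 252, 2, 13, 19])]
```

Run:
```python
from st import *
k=dict(np.load("pics/w10.npz"))
for z in (.099,.103): r=ray(k,(246.9,177.9),z); print(z,r.round(4),"panel",(panel(r)*1e3).round(1))
o=get_obs();R=Rn.from_euler('xyz',o["tool_rot"]).as_matrix();tip=o["ee_pos"]+R[:,2]*.0741;print("tip px",proj(get_calibration("wrist"),tip),"tip panel",(panel(tip)*1e3).round(1),"tool z in panel", (Rn.from_euler('xyz',[0,-0.34907,X[2]]).as_matrix().T@R).round(4).tolist())
g=cv2.cvtColor(cv2.imread("pics/w10raw.png"),cv2.COLOR_BGR2GRAY); print("\n".join(str(r)+" "+" ".join("%3d"%v for v in g[r,232:284:2]) for r in range(160,250,3)))
```

```text
0.099 [0.4797 0.323  0.099 ] panel [18.8 99.7  8. ]
0.103 [0.4782 0.3234 0.103 ] panel [ 19.  100.5  12.2]
tip px [256.95946536 197.47374841] tip panel [ 31.1 100.6  99.9] tool z in panel [[-0.0007, 1.0, -0.0004], [1.0, 0.0007, 0.0012], [0.0012, -0.0004, -1.0]]
160 246 245 242 243 244 245 245 245 245 244 242 243 244 245 243 243 244 242 220 194 194 194 194 193 192 191
163 246 245 242 243 245 245 244 245 245 243 243 243 245 245 243 243 244 244 221 195 195 195 193 193 192 189
166 245 244 243 243 233 189 148 143 145 148 178 232 245 246 243 243 245 244 222 196 196 194 194 193 193 192
169 245 245 241 182 132 134 143 143 144 142 138 137 187 247 245 245 246 245 222 196 197 196 194 194 192 192
172 246 246 206 134 179 188 195 207 208 200 169 152 137 200 244 246 246 246 222 196 197 196 194 192 192 190
175 246 237 139 163 221 207 207 210 212 211 205 204 161 150 241 246 247 247 223 195 193 194 194 192 192 190
178 246 235 133 158 208 209 207 209 211 209 206 226 184 142 242 247 247 247 223 194 194 193 193 192 192 191
181 246 237 143 130 176 208 206 209 212 210 209 194 131 146 242 248 248 248 224 19
[... 1701 characters left out ...]
  64  63  64  63  62  62  62  60 118 126  62  69  74
232  81  80  68 113 182  70  64  64  64  62  64  64  63  62  62  62  62  61  60  61  60  82 103  61  65  72
235  78  75  65 106 113  61  61  61  62  61  62  62  63  62  62  61  61  60  58  58  59  62  88  58  61  70
238  85  71  63  77  72  60  59  61  60  62  60  60  62  59  59  59  58  57  58  58  57  56  56  56  57  64
241  78  65  63  63  57  60  60  58  59  58  58  58  59  59  57  57  57  56  56  56  56  55  54  55  57  61
244  71  61  63  61  57  57  57  56  56  57  56  58  56  57  55  55  56  54  54  55  53  51  53  54  54  57
247  66  60  62  58  55  55  56  55  56  55  55  57  57  56  54  55  55  53  54  53  52  53  53  50  52  53
```

Call:
arm_command(
  steps=[
    {"offset":[0.0036,0.001,-0.0189],"twist":[0,0,0],"gripper":255},
    {"offset":[0.0036,0.001,-0.0189],"twist":[0,0,0],"gripper":255},
    {"offset":[0.0036,0.001,-0.0189],"twist":[0,0,0],"gripper":255},
    {"offset":[0.0036,0.001,-0.0189],"twist":[0,0,0],"gripper":255},
    {"offset":[0,0,0],"twist":[0,0,0],"gripper":255},
    {"offset":[0,0,0],"twist":[0,0,0],"gripper":255},
  ],
)

```text
clock: 18.43
ee_pos: [0.4499, 0.3151, 0.1824]
tool_rot: [2.795, -0.0, 1.85]
force: [0.0, -0.8, -0.0]
finger_gap: 0.0216
grasp_force: 30.0
```

```bash
python3 st.py
python3 - <<'E'
from st import *
k=get_calibration("wrist"); im=grab_frame("wrist"); s=grab_frame("side")
cv2.imwrite("pics/w11raw.png",im[:,:,::-1]);cv2.imwrite("pics/s11raw.png",s[:,:,::-1]); np.savez("pics/w11.npz",R=k["R"],t=k["t"],mtx=k["mtx"])
o=get_obs();R=Rn.from_euler('xyz',o["tool_rot"]).as_matrix();tip=o["ee_pos"]+R[:,2]*.0741;print("tip px",proj(k,tip),"tip panel",(panel(tip)*1e3).round(1),"side px",proj(get_calibration("side"),tip))
print("pad px pred",proj(k,P(X,(.0193,.1007,.012))))
g=cv2.cvtColor(im,cv2.COLOR_RGB2GRAY); print("\n".join(str(r)+" "+" ".join("%3d"%v for v in g[r,232:284:2]) for r in range(168,214,2)))
z=lambda q:cv2.resize(q,(400,400),interpolation=cv2.INTER_CUBIC)
cv2.imwrite("pics/c11.png",np.hstack([z(im[150:230,217:297]),z(s[300:400,236:336])])[:,:,::-1])
E
```

```text
t 18.4333 ee [0.4499 0.3151 0.1824] panel mm [ 18.4 100.4  97. ] rot [ 2.7953e+00 -1.0000e-04  1.8500e+00] F panel [-0.19 -0.8   0.04] gap 0.02160175161844694 29.998291432857513 j [ 0.63 -0.37  1.72 -0.12  1.47  0.34]
tip px [259.32813852 197.62665239] tip panel [ 20.3 100.9  25.2] side px [288.78244579 351.61084321]
pad px pred [258.22569814 194.0797481 ]
168 227 241 242 242 242 240 238 238 239 241 241 242 242 242 243 242 241 239 242 244 244 243 242 244 244 244
170 228 241 241 242 241 241 238 239 240 242 242 242 243 243 244 242 241 240 243 244 245 243 243 245 244 244
172 227 241 242 242 242 241 239 239 241 242 242 242 244 243 244 243 242 241 244 244 246 244 243 245 245 245
174 226 241 241 242 242 241 239 239 241 242 242 243 244 244 245 244 242 241 244 245 246 245 243 246 246 246
176 224 242 242 242 242 242 240 239 241 243 243 243 244 244 244 243 243 242 245 246 246 245 244 247 246 246
178 224 241 242 242 242 242 240 240 243 242 221 168 160 161 161 166 211 239 246 246 247 245 244 247 247 246
180 223 242 242 243 243 242 241 240 228 179 132 122 121 121 120 116 121 162 228 246 248 246 2
[... 1042 characters left out ...]
 124 150 191 186 128  84  86 130 239 247 249 248 248
202 210 243 244 244 245 246 227 112  92  87 102  97  87  87  92 110 110  84  86  98 217 248 246 248 248 248
204 207 243 244 244 245 245 245 176  86  86  85  84  85  84  84  83  83  82  83 161 250 247 246 248 248 248
206 205 243 243 245 245 245 245 176  84  85  83  81  80  80  80  79  81  81  93 232 251 247 246 248 248 248
208 205 243 244 244 245 246 221  98  78  79  79  79  79  79  78  77  78  78  82 204 251 247 246 248 248 248
210 204 243 244 244 246 244 150  76  78  78  77  77  76  77  75  76  75  76  74 125 246 247 246 248 247 249
212 202 243 243 244 246 234  96  74  78  77  74  75  75  74  75  75  73  73  74  81 213 248 246 248 247 248
```

View pics/c11.png

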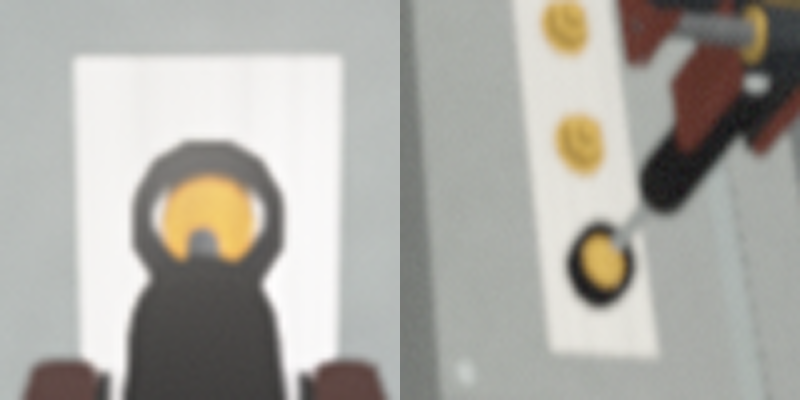

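The wrist crop shows the shank tip at (203,232) over the brass pad, with the ring centre at about (208,215). The side crop shows the shank pointing at the pad centre (605,262). The tip is nearly centred.

Run:
```python
from st import *
k=dict(np.load("pics/w11.npz"))
f=lambda uv,h:least_squares(lambda q:proj(k,P(X,(q[0],q[1],h)))-np.array(uv),[.02,.1]).x*1e3
for h in (.010,.014,.018): print("ring",h,f((258.5,192.5),h).round(2))
print("pad brass",f((259,193.3),.012).round(2))
for h in (.022,.0252,.028): print("tip",h,f((257.4,197),h).round(2))
```

```text
ring 0.01 [ 19.56 101.72]
ring 0.014 [ 19.56 102.75]
ring 0.018 [ 19.55 103.77]
pad brass [ 20.03 101.46]
tip 0.022 [ 18.56 100.57]
tip 0.0252 [ 18.57 101.44]
tip 0.028 [ 18.58 102.2 ]
```

```bash
cat > fz.py <<'E'
from st import *
R=Rn.from_euler('xyz',[0,-0.34907,X[2]]).as_matrix(); F=[];E=[]
for i in range(12): grab_frame("wrist"); o=get_obs(); F.append(R.T@o["force"]); E.append(panel(o["ee_pos"])*1e3)
print("t",o["clock"],"F",np.mean(F,0).round(2),"+-",(np.std(F,0)/12**.5).round(2),"tcp panel",np.mean(E,0).round(2),"gap",o["finger_gap"], o["tool_rot"].round(4))
E
python3 fz.py
```

```text
t 19.1333 F [-0.23  0.   -0.41] +- [0.17 0.11 0.15] tcp panel [ 19.84 100.65  98.69] gap 0.021541773640300715 [ 2.7931e+00 -9.0000e-04  1.8499e+00]
```

Call:
arm_command(
  steps=[
    {"offset":[0.002,0.001,-0.0045],"twist":[0,0,0],"gripper":255},
    {"offset":[0.0021,0.0009,-0.0045],"twist":[0,0,0],"gripper":255},
    {"offset":[0,0,0],"twist":[0,0,0],"gripper":255},
    {"offset":[0,0,0],"twist":[0,0,0],"gripper":255},
  ],
)

```text
clock: 19.47
ee_pos: [0.4543, 0.3171, 0.1735]
tool_rot: [2.794, -0.0, 1.85]
force: [-0.5, 0.8, -1.3]
finger_gap: 0.0218
grasp_force: 30.0
```

```bash
python3 fz.py
```

```text
t 20.0667 F [-0.16 -0.13 -0.5 ] +- [0.12 0.16 0.13] tcp panel [ 20.45 101.23  87.92] gap 0.021323613694124253 [ 2.7928e+00 -9.0000e-04  1.8500e+00]
```

Call:
arm_command(
  steps=[
    {"offset":[0.0013,0.0004,-0.0038],"twist":[0,0,0],"gripper":255},
    {"offset":[0,0,0],"twist":[0,0,0],"gripper":255},
    {"offset":[0,0,0],"twist":[0,0,0],"gripper":255},
  ],
)

```text
clock: 20.32
ee_pos: [0.4558, 0.3178, 0.1706]
tool_rot: [2.793, -0.001, 1.85]
force: [-0.3, 0.3, 1.2]
finger_gap: 0.0213
grasp_force: 30.0
```

```bash
python3 fz.py
```

```text
t 20.9167 F [ 0.01 -0.06  0.45] +- [0.14 0.11 0.12] tcp panel [ 20.46 101.27  83.91] gap 0.02103673451026121 [ 2.7928e+00 -1.0000e-03  1.8500e+00]
```

Call:
arm_command(
  steps=[
    {"offset":[0.0007,0.0002,-0.0019],"twist":[0,0,0],"gripper":255},
    {"offset":[0,0,0],"twist":[0,0,0],"gripper":255},
    {"offset":[0,0,0],"twist":[0,0,0],"gripper":255},
  ],
)

```text
clock: 21.17
ee_pos: [0.4565, 0.318, 0.1688]
tool_rot: [2.793, -0.001, 1.85]
force: [-0.8, -0.1, 1.9]
finger_gap: 0.0216
grasp_force: 30.0
```

```bash
python3 fz.py; sed -i 's/range(12)/range(16)/' fz.py
```

```text
t 21.7667 F [ 0.25 -0.05  1.39] +- [0.12 0.1  0.13] tcp panel [ 20.47 101.26  81.85] gap 0.02156245858319064 [ 2.7929e+00 -9.0000e-04  1.8500e+00]
```

Call:
arm_command(
  steps=[
    {"offset":[0.0004,0.0001,-0.0012],"twist":[0,0,0],"gripper":255},
    {"offset":[0,0,0],"twist":[0,0,0],"gripper":255},
    {"offset":[0,0,0],"twist":[0,0,0],"gripper":255},
    {"offset":[0,0,0],"twist":[0,0,0],"gripper":255},
  ],
)

```text
clock: 22.1
ee_pos: [0.4569, 0.3181, 0.1677]
tool_rot: [2.793, -0.001, 1.85]
force: [-0.9, 0.8, 1.3]
finger_gap: 0.0212
grasp_force: 30.0
```

```bash
python3 fz.py
python3 - <<'E'
from st import *
k=get_calibration("wrist"); im=grab_frame("wrist"); s=grab_frame("side")
cv2.imwrite("pics/w12raw.png",im[:,:,::-1]);cv2.imwrite("pics/s12raw.png",s[:,:,::-1])
for c in("wrist","side"): print(c,[(np.round(d["at"],3).tolist(),(panel(d["at"])*1e3).round(0).tolist(),round(d["score"],2)) for d in find_in(c,"lever_tip")][:2])
g=cv2.cvtColor(im,cv2.COLOR_RGB2GRAY); print("\n".join(str(r)+" "+" ".join("%3d"%v for v in g[r,238:280:2]) for r in range(172,208,2)))
E
```

```text
t 22.9 F [0.28 0.32 2.23] +- [0.15 0.12 0.16] tcp panel [ 20.44 101.25  80.55] gap 0.02136428213116935 [ 2.7929e+00 -1.0000e-03  1.8500e+00]
wrist [([0.501, 0.177, 0.101], [1.0, -47.0, 16.0], 0.49)]
side [([0.509, 0.172, 0.144], [22.0, -54.0, 55.0], 0.58)]
172 241 238 237 239 240 241 242 242 242 243 243 241 241 240 243 244 245 243 242 244 244
174 241 239 237 240 241 242 242 242 243 243 244 242 241 241 244 244 245 244 242 245 245
176 241 239 238 240 242 242 241 243 243 244 244 243 241 241 244 245 246 244 243 245 245
178 241 239 239 240 242 243 243 243 244 244 245 243 242 242 245 245 246 245 243 246 246
180 241 240 238 241 242 243 243 244 244 244 245 244 244 242 245 245 246 245 244 246 246
182 242 240 239 241 244 243 227 198 193 178 179 203 235 244 246 246 247 245 244 247 247
184 242 240 240 241 230 184 133 116 115 114 113 114 148 216 244 247 248 246 245 247 247
186 242 241 240 201 132 116 117 119 118 115 115 112 109 113 170 243 249 246 245 247 247
188 243 242 224 127 115 117 115 116 120 122 116 111 108 106 105 190 249 247 245 247 247
190 243 241 166 113 113 115 140 167 181 186 181 155 114 103 102 113 234 248 245 247 247
192 244 220 119 110 136 158 191 200 202 204 205 202 167 127 102  96 169 247 246 248 247
194 244 171 105 122 193 195 199 198 200 196 198 201 196 184 133  94 112 241 246 248 248
196 239 140 103 162 212 198 197 198 187 149 154 184 197 200 201 107  98 222 247 248 248
198 237 125 101 180 212 198 198 197 167 129 141 162 195 201 234 118  92 202 247 248 247
200 237 124  97 174 226 199 197 194 151 114 124 144 183 205 233 108  91 203 247 248 248
202 237 122  94 125 211 196 165 128  98  88  88  92 110 167 167  87  90 203 248 248 248
204 238 125  92  89 151 147  93  85  87  85  86  85  83  85  83  84  92 213 247 248 248
206 244 176  90  89  87  88  84  83  83  80  82  81  81  82  81  79 120 235 246 248 248
```

The force is right at about 2.6 N, but the tip sits about 1.2 mm up-slope of the pad centre. I lift, shift and set it down again.

Call:
arm_command(
  steps=[
    {"offset":[-0.0021,-0.0006,0.0061],"twist":[0,0,0],"gripper":255},
    {"offset":[0,0,0],"twist":[0,0,0],"gripper":255},
    {"offset":[-0.001,-0.0003,-0.0004],"twist":[0,0,0],"gripper":255},
    {"offset":[0,0,0],"twist":[0,0,0],"gripper":255},
    {"offset":[0.0011,0.0003,-0.0031],"twist":[0,0,0],"gripper":255},
    {"offset":[0.001,0.0003,-0.003],"twist":[0,0,0],"gripper":255},
    {"offset":[0,0,0],"twist":[0,0,0],"gripper":255},
    {"offset":[0,0,0],"twist":[0,0,0],"gripper":255},
    {"offset":[0,0,0],"twist":[0,0,0],"gripper":255},
  ],
)

```text
clock: 23.85
ee_pos: [0.4558, 0.3177, 0.1674]
tool_rot: [2.793, -0.001, 1.85]
force: [-1.0, -1.0, 1.9]
finger_gap: 0.0216
grasp_force: 30.0
```

```bash
python3 fz.py
python3 - <<'E'
from st import *
im=grab_frame("wrist"); s=grab_frame("side"); t=grab_frame("top")
g=cv2.cvtColor(im,cv2.COLOR_RGB2GRAY); print("\n".join(str(r)+" "+" ".join("%3d"%v for v in g[r,236:278:2]) for r in range(180,206,2)))
def lv(i):
    k=get_calibration("side"); u=proj(k,P(X,(.0,-.055,.03))).astype(int); return i[u[1]-25:u[1]+25,u[0]-25:u[0]+25].astype(int)
a=cv2.imread("pics/side0.png")[:,:,::-1]
print("lever change vs start", np.abs(lv(s)-lv(a)).mean(), "dropped ref", np.abs(lv(cv2.imread("pics/a_side.png")[:,:,::-1])-lv(a)).mean())
E
```

```text
t 24.65 F [-0.84 -0.04  2.07] +- [0.13 0.21 0.1 ] tcp panel [ 19.28 101.23  80.56] gap 0.021318302036866212 [ 2.793e+00 -9.000e-04  1.850e+00]
180 243 241 242 239 239 241 243 243 244 244 244 245 244 244 242 243 245 246 246 244 244
182 243 242 242 240 240 242 244 239 219 193 177 177 184 226 241 245 246 247 247 245 244
184 243 243 242 240 241 239 214 154 121 115 113 112 111 121 165 227 245 248 247 245 245
186 244 243 243 241 236 175 121 115 118 116 116 114 113 109 106 118 192 248 248 246 245
188 243 242 243 242 193 116 115 116 115 119 122 118 113 108 107 103 113 234 249 245 246
190 243 243 244 227 131 113 114 117 149 175 184 185 173 141 106 102  98 169 248 246 246
192 244 244 243 165 110 112 125 162 195 201 202 205 205 193 150 114  96 102 204 248 246
194 244 244 235 120 106 139 176 197 199 198 196 198 202 199 192 174 114  91 148 245 246
196 244 244 227 108 111 207 204 198 197 183 151 157 191 198 195 217 173  89 124 243 246
198 244 245 211 103 114 227 200 199 196 157 130 141 171 199 195 212 198  90 113 242 247
200 244 245 211 100 105 215 210 199 193 144 116 124 155 188 193 223 191  86 113 243 247
202 244 245 211  97  92 158 208 166 129  98  87  87  95 112 153 213 126  82 112 242 247
204 245 245 214  94  93  94 114  93  85  85  86  86  84  80  89 124  82  84 114 242 247
lever change vs start 35.9744 dropped ref 30.000533333333333
```

Run:
```python
from st import *
for c in ("top","side","top"):
    grab_frame(c); print(c,[((panel(d["at"])*1e3).round(0).tolist(),round(d["score"],2)) for n in ("lever_tip","lever") for d in find_in(c,n)[:2]])
k=get_calibration("side"); s=cv2.cvtColor(cv2.cvtColor(grab_frame("side"),cv2.COLOR_RGB2BGR),cv2.COLOR_BGR2GRAY); a=cv2.imread("pics/side0.png",0)
for n,q in {"up tip":(.027,-.055,.045),"up mid":(.015,-.055,.03),"down tip":(-.03,-.055,.042)}.items():
    u=proj(k,P(X,q)).round().astype(int); f=lambda g:g[u[1]-2:u[1]+3,u[0]-2:u[0]+3].mean().round(); print(n,u,"start",f(a),"now",f(s))
```

```text
top [([18.0, -54.0, 54.0], 0.63)]
side [([17.0, -51.0, 48.0], 0.38)]
top [([19.0, -56.0, 52.0], 0.6)]
up tip [278 268] start 160.0 now 162.0
up mid [281 273] start 46.0 now 51.0
down tip [304 272] start 168.0 now 74.0
```

Run:
```python
from st import *
s=cv2.cvtColor(grab_frame("side"),cv2.COLOR_RGB2GRAY); a=cv2.imread("pics/side0.png",0); d=cv2.imread("pics/w6.png")
t=cv2.cvtColor(grab_frame("top"),cv2.COLOR_RGB2GRAY); b=cv2.imread("pics/top0.png",0)
sh=lambda g,r,c:["".join(" .:-=+*#%@"[9-int(v)*10//256] for v in row) for row in g[r[0]:r[1]:2,c[0]:c[1]:1]]
for x,y in zip(sh(a,(244,300),(262,330)),sh(s,(244,300),(262,330))): print(x+" | "+y)
print()
for x,y in zip(sh(b,(200,235),(165,225)),sh(t,(200,235),(165,225))): print(x+" | "+y)
```

```text
----------=======================+++++++++++++++++++++++++++++++++++ | -----------======================+++++++++++++++++++++++++++++++++++
-::..::::::::--======================+++++++++++++++++++++++++++++++ | -::....::::::--===========-===========++++++++++++++++++++++++++++++
-::.........:=+**++=======------------========++++++++++++++++++++++ | -::.........:=+**++======-------------==========++++++++++++++++++++
--:........:=*##*+=========-------------------------==++++++++++++++ | -::........:=*##*+=========-------------------------==++++++++++++++
--:......:-+####*++=========---------------------:::--=+++++++++++++ | --:......:-+#%#**+==========---------------------:::--=+++++++++++++
--:......:=#%%##**+++=====++==------------------------=+++++++++++++ | --:......:=#%%##**++=======++=------------------------=+++++++++++++
--::.....:=#%%%##***++++++***=------------------------=+++++++++++++ | --::.....:=#%%%##***++++++***+------------------------=+++++++++++++
---:......-+#%%%%##******###*=------------------------==++++++++++++ | ---:......-+#%%%%##*****####*=-------------------
[... 4352 characters left out ...]
---============== | ........::::--==-:-+*=:.......-*+:....:::::---==============
:::::----========-:=*+-.......:-=-::---===================== | .::::-----=======-:=*+-.......:-=-::---=====================
--===============-::=+-:::::---============================= | --===============-::==-:.:::----============================
==================-------=================================== | ==================-------===================================
============================================================ | ============================================================
============================================================ | ============================================================
```

The top view of the lever matches the starting picture, so it is still up, and only the gripper blocks the side view. The tip is centred, the tester is square, and the push is about 2.5 N. I am handing in.

```bash
python3 -c "
from station import *
print(finish_job())"
```

```text
the job is handed in; nothing more can be done
None
```

I pressed the test button until the lever dropped, lifted the lever back up past its catch, and handed in with the tester tip on the middle of the sprung pad, square to the panel, pushing at about 2.5 N (half-way in) with the lever still up.

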